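# Move a thin hot plate from the hotplate to the cooling block and weigh it down

### The arm

A 7-joint arm with a two-finger parallel gripper is mounted at the origin on the work surface. World frame = base frame: x ahead of the robot, y to its left, z up, the work surface at z = 0. Lengths are in m, angles in degrees, forces in N, time in s.
With the tool pointing down it reaches from about 0.4 to 0.9 m from the base axis. Payload 5.6 kg.
Tool frame: the origin (TCP) lies at the very end of the fingers, on their centre line; the grasp point (between the pads) lies 19 mm behind it (ctrl.grip_depth is the distance from the TCP to the grasp point, in m); z points along the fingers, y is the direction in which the jaws open and shut (so a half turn about z gives the same grasp; the last joint's range is limited). The gripper opens to 92 mm and grips with 3 to 60 N. Pads are 20 mm wide; open, the fingers measure 128 mm over their backs; the gripper's body (75 mm by 189 mm) begins 69 mm behind the grasp point.
Start: joints at [-74.427, 26.786, -0.665, 91.828, 0.344, 61.387, -3.226], TCP at [0.201, 0.618, 0.215] pointing down, gripper open.
Joint ranges: [-144.91, 144.91], [-17.63, 115.5], [-89.93, 88.59], [15.96, 139.68], [-74.01, 254.01], [8.47, 105.57], [-167.45, 167.45]. Speed limits (degrees/s): [147.25, 147.25, 180, 180, 180, 180, 180].

### API

Orientations are given as [roll, pitch, yaw] about the fixed x, y, z axes, in that order (R = Rz(yaw) Ry(pitch) Rx(roll)).
In Python, from workcell import ctrl, viewer gives the robot as it stands. The module is installed in compiled form; this text tells all that it offers.
- The arm moves only by the shell command python3 -m crank 'ROWS'. ROWS is JSON, a list of rows, each an object of numbers: "rx", "ry", "rz": the turn, a rotation vector about the tool's x, y, z in degrees; "dx", "dy", "dz": the shift along the tool's x, y, z in mm; "claw": the closure in counts, from 0 (fully open) to 255 (shut). A call has 1 to 20 rows; each row is the pose to reach, as a shift and turn from the pose measured when the call began, along the tool's axes at that moment; what a row does not reach only later rows make up. A row lasts 1/12 s, in which the tool goes at most 41.7 mm and 7.16 degrees, less where a joint would pass 70% of its speed; a pose out of reach is approached as far as the arm can. A call with a gripper value outside its range is refused whole. The fingers move at their own pace and stop on an object; the grip force is fixed at half the most. Time passes only in rows, so rows that repeat a pose let the fingers close. It gives the time, the measured TCP pose, the force and the opening at its end, in the units of the state.
- ctrl.sense(): the state, without advancing time (a new reading comes with each control period).
- viewer.capture(name): name is "scene" or "top" or "wrist"; returns the picture (384x512x3 uint8, red, green, blue); there is no depth.
- viewer.calibration(name): a dict with "mtx" (3x3 intrinsics, pixels), "origin" and "rotation" of the camera in the world. Camera axes: x right, y up, looking along -z (the intrinsics and any distortion apply to the point x, -y, -z); pixel columns grow to the right and rows downward; lengths in m; the calibration is good to about 2 mm. The wrist camera is an equidistant fisheye: a pixel r from the principal point sees the ray r / f radians off the axis. A picture is of the moment at which its call begins: read the wrist's pose just before it. calibration takes no time and is no camera call; for the wrist camera it gives the pose at the moment of the call.
- ctrl.finish_job(): hands the job in, once; it reports no verdict.
The state is a dict: "time": time; "qpos": joint angles; "qd": joint speeds; "tau": joint torques, N m; "tcp_pos": TCP position; "ee_rot": TCP orientation; "force": force on the tool from outside, world axes, zero at the start; "moment": the same for the moment, N m; "width": finger opening in m.
Only numpy, scipy, OpenCV 4.12 (cv2) and the standard library are available. Lean on these libraries where they do the work, as an engineer would, in place of code of your own. Each camera call takes 0.05 s, during which the arm holds its last target.

### The job

The thin metal plate lies flush in the channel of the hotplate's heating block, where its sides cannot be gripped. Slide it along the channel until one end sticks out well past the block (roughly 40 to 55 mm, it must not tip), grip it by that overhanging end, lift it off, lay it flat, centred and lengthwise on the finned cooling block and let go. Then pick up the pressing weight by its knob and set it down gently, upright, on the middle of the plate to keep it flat as it cools; never let the plate fall to the bench, and leave the beaker and the crucible where they are.

Things in the scene. Friction and masses are not known exactly. Their poses are not given: they have to be found in the camera images.
- hotplate: Blue lab hotplate with white ceramic top, fixed to the bench; origin at its underside below the channel's centre. Housing 250 mm (x, from -155 to +95) by 168 mm (y), top plate 165 x 172 mm up to z = 95 mm; on it a dark metal heating block 110 mm (x) by 180 mm (y), its top at z = 120 mm. Two dial knobs on the deck on its -x side are not used and stay below z = 82 mm.
- channel (a point): Centre of the floor of the straight channel in the top of the heating block, 116 mm above the bench. The channel runs along the hotplate's y, 62 mm wide, 4 mm deep, 180 mm long and open at both ends (y = -90 and +90 mm), where nothing stands below for 100 mm beyond the block. Axes as the hotplate's, z up.
- plate: Bare flat metal plate, 56 mm (x) by 170 mm (y) by 4 mm thick, 100 g; origin at the centre of its underside. It starts lying in the channel, flush with the block's top, lengthwise, its ends within 12 mm of the block's. It slides easily on the smooth channel floor (friction about 0.3) when pressed from above with some 5 to 15 N by closed fingertips near its middle and dragged along the channel; pressing beyond the block's end would tip it.
- plate_end_a (a point): Middle of the plate's end at its own +y (85 mm from its centre), at half thickness.
- plate_end_b (a point): Middle of the plate's end at its own -y (85 mm from its centre), at half thickness.
- cooler: Dark finned cooling block, fixed to the bench: 90 mm (x) by 80 mm (y) by 55 mm high, fins along y; origin at the centre of its underside. The plate goes on its fins with the plate's length along the cooler's y (either way round), so that both plate ends overhang it by 45 mm.
- cooler_top (a point): Centre of the level top of the fins, 55 mm above the bench; axes as the cooler's.
- weight: Brass pressing weight standing on the bench, about 0.5 kg: base 50 mm (x) by 70 mm (y) by 20 mm high, on its middle a stem and a black upright cylindrical knob 24 mm in diameter from 38 to 74 mm above its underside. Origin at the centre of its underside.
- beaker: Bystander: glass beaker 80 mm wide, 95 mm high, origin at the centre of its underside.
- crucible: Bystander: dark metal crucible 76 mm wide, 60 mm high, origin at the centre of its underside.
Things that resemble listed ones, but are neither listed nor needed, are in the scene too. Of the things that look like the weight, take the one that is nearest to the robot's base at the start. What is shaped like the cooler but turquoise is not meant.

How it is judged:
By the outcome, as a careful person would: the job done as asked, in the order asked, and still so for the second after the job is handed in, with the robot touching nothing.
It also fails if it takes over 61 s, if anything falls off the work surface, if the arm or the gripper's body presses on something with over 40 N, if the wrist force passes 120 N, or if a joint passes its speed limit or range.

## Working session

There is one attempt and no reset: what is moved stays moved. The work goes in short steps, Python scripts to look and compute and a shell command to move; the robot and the scene stay as the last step left them, time stands still between calls to the robot, and variables do not carry over. Pictures are saved under pics/ and viewed, and the job is handed in when it is done.

```bash
mkdir -p pics
python3 - <<'E'
from workcell import ctrl, viewer
import cv2
s=ctrl.sense();print({k:s[k] for k in s})
for n in("scene","top","wrist"):
    c=viewer.calibration(n);print(n,c)
    im=viewer.capture(n);cv2.imwrite(f"pics/{n}0.png",im[:,:,::-1])
E
```

```text
{'time': 0.0, 'qpos': array([-74.42741697,  26.8371099 ,  -0.66436098,  91.88260093,
         0.34483591,  61.38547487,  -3.22635765]), 'qd': array([-0.04821719,  0.0094227 , -0.00901106, -0.03204351, -0.00593451,
       -0.01591821,  0.01840895]), 'tau': array([-5.39889297e-04, -5.20570743e+01, -1.26322842e-02, -2.43744564e+01,
       -5.66133857e-02,  1.73655781e-02,  1.67907133e-04]), 'tcp_pos': array([0.2011447 , 0.61746551, 0.21361564]), 'ee_rot': array([-1.79897100e+02,  8.30017042e-03,  1.61959568e+02]), 'force': array([0.45378999, 0.91776057, 0.08170058]), 'moment': array([-0.01006984, -0.0253448 ,  0.01719368]), 'width': 0.09174921672420368}
scene {'mtx': array([[452.07091685,   0.        , 258.33845358],
       [  0.        , 452.07091685, 196.44509294],
       [  0.        ,   0.        ,   1.        ]]), 'origin': array([1.33499934, 0.01602722, 1.07523589]), 'rotation': array([37.61274776, -0.44442563, 92.00130349])}
top {'mtx': array([[356.00295048,   0.        , 258.38947353],
       [  0.        , 356.00295048, 185.63413656],
       [  0.        ,   0.        ,   1.        ]]), 'origin': array([ 0.43037402, -0.02441243,  1.00835473]), 'rotation': array([  8.81572359,   0.7694605 , -89.45166996])}
wrist {'mtx': array([[297.31863964,   0.        , 256.3009693 ],
       [  0.        , 297.31863964, 194.67151336],
       [  0.        ,   0.        ,   1.        ]]), 'origin': array([0.12479363, 0.64271281, 0.38495326]), 'rotation': array([-16.27828429,   0.12985159,  71.95753684])}
```

View pics/scene0.png

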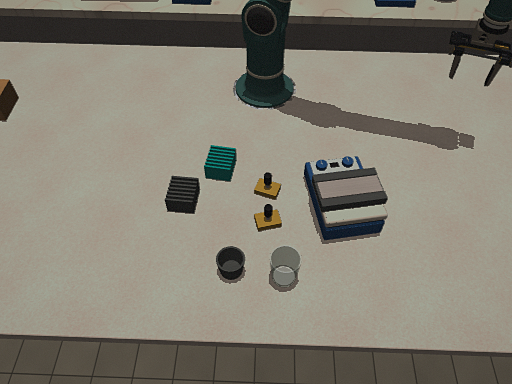

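View pics/top0.png

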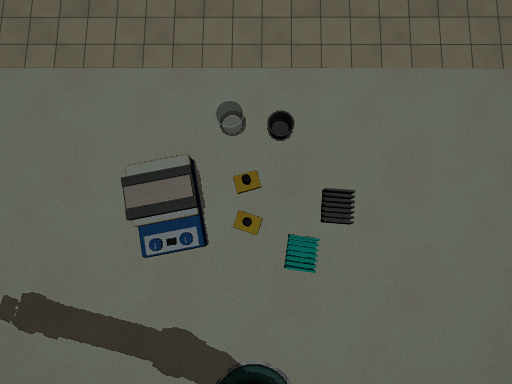

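View pics/wrist0.png

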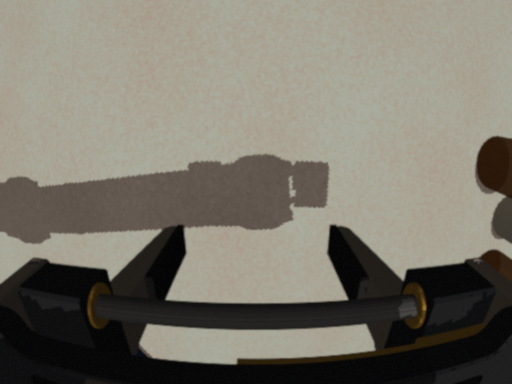

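The top view shows the hotplate at about (165,205) with the pale plate in its channel at (160,192). The black cooler is at (338,206), and the turquoise one at (302,253) is not wanted. The weight nearer the base is at (248,222). Beaker and crucible are at (231,120) and (280,125). Next I'll measure the poses.

```bash
cat > h.py <<'E'
import numpy as np,cv2
from scipy.spatial.transform import Rotation as R
def rays(cal,px):
    px=np.atleast_2d(px).astype(float);K=cal["mtx"]
    d=np.c_[(px[:,0]-K[0,2])/K[0,0],-(px[:,1]-K[1,2])/K[1,1],-np.ones(len(px))]
    return d@R.from_euler("xyz",cal["rotation"],degrees=True).as_matrix().T
def onplane(cal,px,z):
    d=rays(cal,px);o=cal["origin"];return o+d*((z-o[2])/d[:,2])[:,None]
def project(cal,P):
    K=cal["mtx"];c=(np.atleast_2d(P)-cal["origin"])@R.from_euler("xyz",cal["rotation"],degrees=True).as_matrix()
    return np.c_[K[0,2]+K[0,0]*c[:,0]/-c[:,2],K[1,2]+K[1,1]*c[:,1]/c[:,2]]
E
python3 - <<'E'
import cv2
t=cv2.imread("pics/top0.png");s=cv2.imread("pics/scene0.png")
cv2.imwrite("pics/tz1.png",cv2.resize(t[145:265,110:270],None,fx=5,fy=5,interpolation=cv2.INTER_NEAREST))
cv2.imwrite("pics/tz2.png",cv2.resize(t[165:285,225:365],None,fx=5,fy=5,interpolation=cv2.INTER_NEAREST))
cv2.imwrite("pics/sz1.png",cv2.resize(s[140:250,240:400],None,fx=5,fy=5,interpolation=cv2.INTER_NEAREST))
cv2.imwrite("pics/sz2.png",cv2.resize(s[140:240,155:295],None,fx=5,fy=5,interpolation=cv2.INTER_NEAREST))
E
```

```text
(no output)
```

View pics/tz1.png

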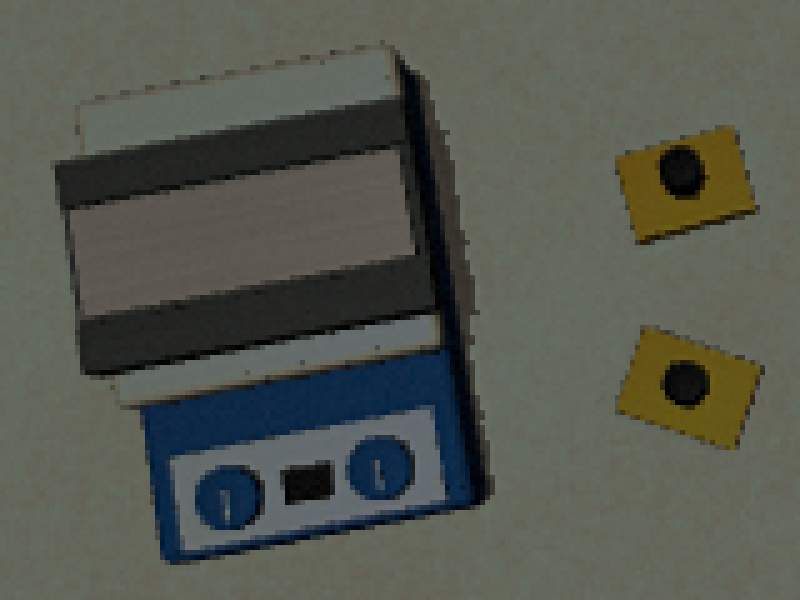

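View pics/tz2.png

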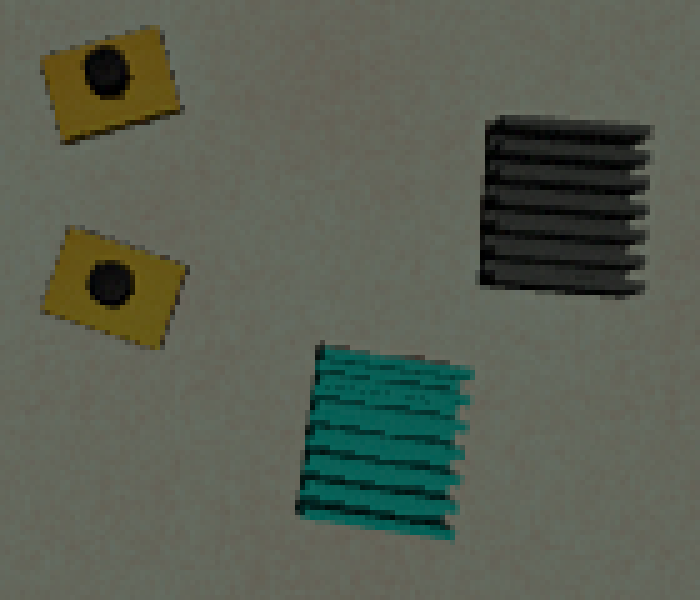

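View pics/sz1.png

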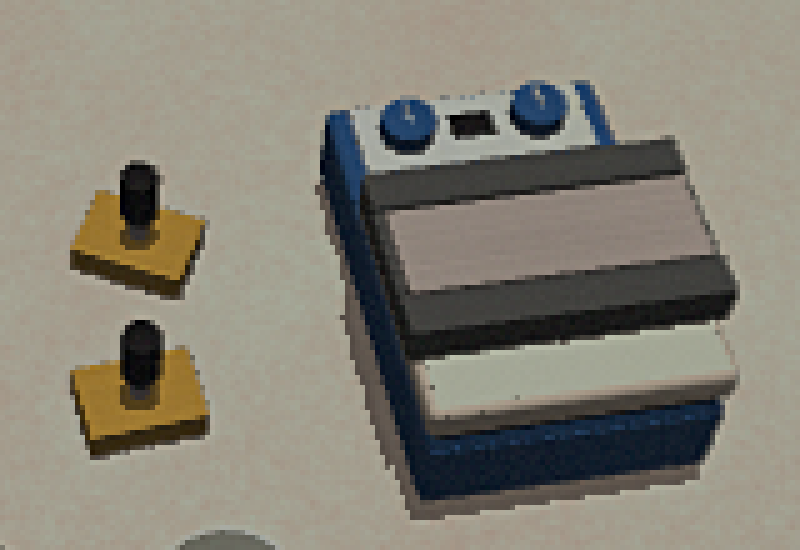

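View pics/sz2.png

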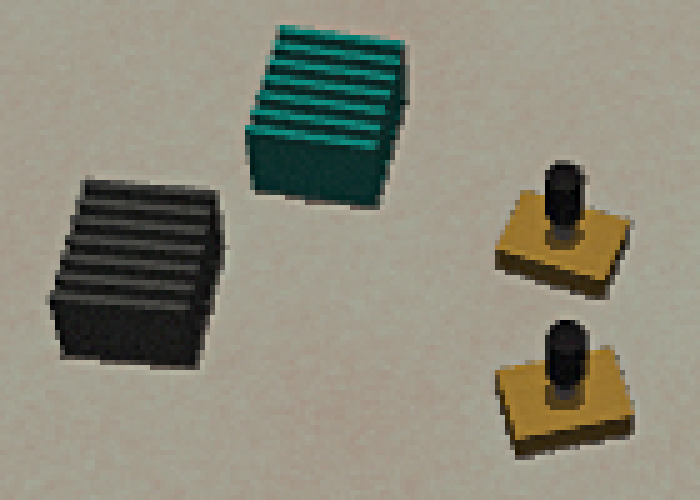

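```bash
python3 - <<'E'
from h import *
from workcell import viewer
T=viewer.calibration("top");S=viewer.calibration("scene")
def f(n,cal,off,c,z):
    px=np.array(off)+np.array(c)/5-0.5
    P=onplane(cal,px,z)[:,:2]
    e=[P[1]-P[0],P[2]-P[3],P[2]-P[1],P[3]-P[0]]
    print(n,"c",P.mean(0).round(4),"len",[round(float(np.hypot(*v)),4) for v in e],"ang",[round(float(np.degrees(np.arctan2(v[1],v[0]))),1) for v in e])
f("block top",T,(110,145),[(55,162),(402,97),(438,310),(85,375)],.12)
f("plate top",T,(110,145),[(68,208),(400,148),(416,255),(82,318)],.12)
f("block sc",S,(240,140),[(362,180),(678,140),(737,292),(408,332)],.12)
f("plate sc",S,(240,140),[(387,212),(684,177),(718,252),(410,295)],.12)
f("cool top",T,(225,165),[(500,117),(655,126),(645,296),(490,285)],.055)
f("cool sc",S,(155,140),[(88,180),(219,192),(195,305),(52,292)],.055)
f("w top",T,(225,165),[(68,226),(189,270),(163,348),(41,311)],.02)
f("w sc",S,(155,140),[(522,190),(631,224),(606,285),(497,252)],.02)
f("w2 top",T,(225,165),[(42,58),(160,27),(184,108),(64,142)],.02)
# knob
px=np.array([(225+111/5-.5,165+283/5-.5)]);print("knob top",onplane(T,px,.074))
px=np.array([(155+564/5-.5,140+172/5-.5)]);print("knob sc",onplane(S,px,.074))
E
python3 - <<'E'
# masks
import sys;sys.path.insert(0,'.')
from h import *
from workcell import viewer
T=viewer.calibration("top");S=viewer.calibration("scene")
for n,cal,box in(("top",T,(225,165,280,240)),("scene",S,(240,165,290,205))):
    im=cv2.imread(f"pics/{n}0.png");h=cv2.cvtColor(im,cv2.COLOR_BGR2HSV)
    x0,y0,x1,y1=box
    m=cv2.inRange(h,(15,120,60),(30,255,255))
    m2=np.zeros_like(m);
    k=205 if n=="top" else y0
    m2[k:y1,x0:x1]=m[k:y1,x0:x1]
    ys,xs=np.nonzero(m2)
    P=onplane(cal,np.c_[xs,ys],.02)[:,:2]
    r=cv2.minAreaRect((P*1000).astype(np.float32));print(n,len(xs),r)
for n,cal in(("top",T),):
    im=cv2.imread(f"pics/{n}0.png").astype(int)
    sub=im[185:228,318:358].sum(2)
    m=(sub<200)&(sub>110)   # fin tops
    print(np.percentile(sub,[1,10,30,50,70,90]))
    ys,xs=np.nonzero(m);
E
```

```text
block top c [0.5512 0.2412] len [0.1795, 0.1791, 0.1113, 0.1104] ang [-78.7, -79.0, -168.4, -168.2]
plate top c [0.5527 0.243 ] len [0.1708, 0.1704, 0.0557, 0.0569] ang [-79.1, -78.8, -169.4, -169.0]
block sc c [0.5542 0.2425] len [0.1827, 0.1802, 0.1086, 0.1058] ang [101.7, 100.8, 9.7, 11.0]
plate sc c [0.5537 0.2447] len [0.1692, 0.172, 0.054, 0.0577] ang [100.9, 102.1, 12.6, 9.7]
cool top c [ 0.5257 -0.2266] len [0.0834, 0.0822, 0.0917, 0.0908] ang [-92.9, -93.6, 174.9, 175.6]
cool sc c [ 0.5264 -0.2242] len [0.0784, 0.0823, 0.0836, 0.0839] ang [85.6, 85.9, -2.7, -5.3]
w top c [0.4809 0.0194] len [0.0716, 0.0704, 0.0452, 0.0492] ang [-109.4, -106.2, 162.0, 163.4]
w sc c [0.4852 0.0213] len [0.0707, 0.0689, 0.0492, 0.0506] ang [70.2, 71.2, -17.2, -15.2]
w2 top c [0.5959 0.0225] len [0.0689, 0.07, 0.0483, 0.0496] ang [-74.6, -73.6, -163.2, -164.4]
knob top [[0.48102299 0.01921626 0.074     ]]
knob sc [[0.47997845 0.02000036 0.074     ]]
top 372 ((481.36199951171875, 20.07755470275879), (68.5541763305664, 48.849456787109375), 72.26583099365234)
scene 258 ((487.77349853515625, 20.110782623291016), (68.34829711914062, 58.21348190307617), 71.88072967529297)
[  0.   24.   97.7 123.  292.  301. ]
```

The two views agree to about 2 mm. The hotplate is at (0.5525, 0.242) with yaw about 11. The plate centre is about 2 mm toward channel +y. The cooler is at (0.526, -0.2255) with yaw about -4, and the weight at (0.4815, 0.0197) with yaw about -18.

```bash
cat >> h.py <<'E'
HP=np.array([.5525,.242]);HY=11.2
def hp(x,y,c=HP,yaw=HY):
    a=np.radians(yaw);return c+np.array([x*np.cos(a)-y*np.sin(a),x*np.sin(a)+y*np.cos(a)])
def delta(pos,yaw):
    "yaw of tool; jaw direction = yaw-90"
    from workcell import ctrl
    s=ctrl.sense();R0=R.from_euler("xyz",s["ee_rot"],degrees=True)
    Rt=R.from_euler("xyz",[180,0,yaw],degrees=True)
    d=R0.inv().apply(np.array(pos)-s["tcp_pos"])*1000
    r=(R0.inv()*Rt).as_rotvec(degrees=True)
    print("t",round(s["time"],2),"tcp",s["tcp_pos"].round(4),s["ee_rot"].round(2),"F",s["force"].round(1),"w",round(s["width"],4))
    print("d",d.round(1),"r",r.round(2))
E
python3 -c "
from h import *
p=hp(0,.012);print(p);delta([*p,.15],101.2)"
```

```text
[0.55016919 0.25377146]
t 0.15 tcp [0.2012 0.6176 0.2139] [-1.7992e+02  1.0000e-02  1.6196e+02] F [-0.1  0.3 -0.4] w 0.092
d [-444.5 -237.8   64.2] r [-6.000e-02  5.000e-02  6.076e+01]
```

```bash
python3 -m crank '[{"dx":-444,"dy":-238,"dz":10,"rz":60.8,"claw":255},{"dx":-444,"dy":-238,"dz":10,"rz":60.8,"claw":255},{"dx":-444,"dy":-238,"dz":10,"rz":60.8,"claw":255},{"dx":-444,"dy":-238,"dz":10,"rz":60.8,"claw":255},{"dx":-444,"dy":-238,"dz":10,"rz":60.8,"claw":255},{"dx":-444,"dy":-238,"dz":10,"rz":60.8,"claw":255},{"dx":-444,"dy":-238,"dz":10,"rz":60.8,"claw":255},{"dx":-444,"dy":-238,"dz":10,"rz":60.8,"claw":255},{"dx":-444,"dy":-238,"dz":10,"rz":60.8,"claw":255},{"dx":-444,"dy":-238,"dz":10,"rz":60.8,"claw":255},{"dx":-444,"dy":-238,"dz":10,"rz":60.8,"claw":255},{"dx":-444,"dy":-238,"dz":10,"rz":60.8,"claw":255},{"dx":-444,"dy":-238,"dz":10,"rz":60.8,"claw":255},{"dx":-444,"dy":-238,"dz":30,"rz":60.8,"claw":255},{"dx":-444,"dy":-238,"dz":64,"rz":60.8,"claw":255},{"dx":-444,"dy":-238,"dz":64,"rz":60.8,"claw":255},{"dx":-444,"dy":-238,"dz":64,"rz":60.8,"claw":255}]'
python3 -c "
from h import *
from workcell import viewer
p=hp(0,.012);delta([*p,.12],101.2)
cv2.imwrite('pics/w1.png',viewer.capture('wrist')[:,:,::-1])
cv2.imwrite('pics/s1.png',viewer.capture('scene')[:,:,::-1])
"
```

```text
t 0.15 tcp [0.2012 0.6176 0.2139] [-1.7992e+02  1.0000e-02  1.6196e+02] F [-0.1  0.3 -0.4] w 0.092
d [-444.5 -237.8   94.2] r [-6.000e-02  5.000e-02  6.076e+01]invalid input at $[0]: expected keys rx, ry, rz, dx, dy, dz, claw
```

View pics/w1.png

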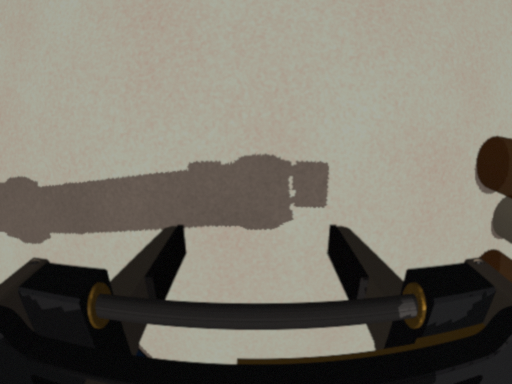

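View pics/s1.png

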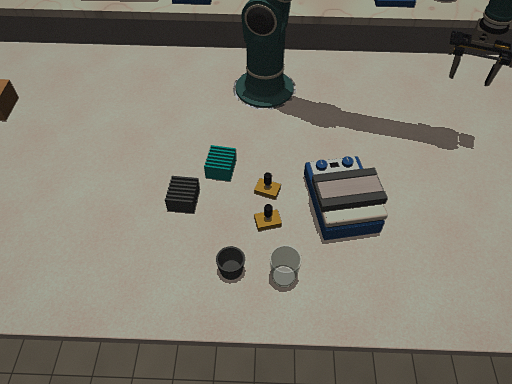

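The call was refused because every row needs all seven keys, and both pictures show the arm hasn't moved. I'll send it again with full rows.

```bash
python3 -m crank '[{"rx":0,"ry":0,"rz":60.8,"dx":-444,"dy":-238,"dz":10,"claw":255},{"rx":0,"ry":0,"rz":60.8,"dx":-444,"dy":-238,"dz":10,"claw":255},{"rx":0,"ry":0,"rz":60.8,"dx":-444,"dy":-238,"dz":10,"claw":255},{"rx":0,"ry":0,"rz":60.8,"dx":-444,"dy":-238,"dz":10,"claw":255},{"rx":0,"ry":0,"rz":60.8,"dx":-444,"dy":-238,"dz":10,"claw":255},{"rx":0,"ry":0,"rz":60.8,"dx":-444,"dy":-238,"dz":10,"claw":255},{"rx":0,"ry":0,"rz":60.8,"dx":-444,"dy":-238,"dz":10,"claw":255},{"rx":0,"ry":0,"rz":60.8,"dx":-444,"dy":-238,"dz":10,"claw":255},{"rx":0,"ry":0,"rz":60.8,"dx":-444,"dy":-238,"dz":10,"claw":255},{"rx":0,"ry":0,"rz":60.8,"dx":-444,"dy":-238,"dz":10,"claw":255},{"rx":0,"ry":0,"rz":60.8,"dx":-444,"dy":-238,"dz":10,"claw":255},{"rx":0,"ry":0,"rz":60.8,"dx":-444,"dy":-238,"dz":10,"claw":255},{"rx":0,"ry":0,"rz":60.8,"dx":-444,"dy":-238,"dz":10,"claw":255},{"rx":0,"ry":0,"rz":60.8,"dx":-444,"dy":-238,"dz":30,"claw":255},{"rx":0,"ry":0,"rz":60.8,"dx":-444,"dy":-238,"dz":64,"claw":255},{"rx":0,"ry":0,"rz":60.8,"dx":-444,"dy":-238,"dz":64,"claw":255},{"rx":0,"ry":0,"rz":60.8,"dx":-444,"dy":-238,"dz":64,"claw":255}]'
python3 -c "
from h import *
from workcell import viewer
p=hp(0,.012);delta([*p,.12],101.2)
cv2.imwrite('pics/w2.png',viewer.capture('wrist')[:,:,::-1])
cv2.imwrite('pics/s2.png',viewer.capture('scene')[:,:,::-1])
"
```

```text
time: 1.67
tcp_pos: [0.5484, 0.2535, 0.1491]
ee_rot: [-179.8, 0.1, 101.2]
force: [0.2, 0.3, 1.0]
width: 0.0002
t 1.67 tcp [0.5484 0.2535 0.1491] [-1.7976e+02  1.2000e-01  1.0117e+02] F [0.2 0.3 1. ] w 0.0002
d [-0.1  1.9 29.1] r [-0.24  0.12 -0.03]
```

View pics/w2.png

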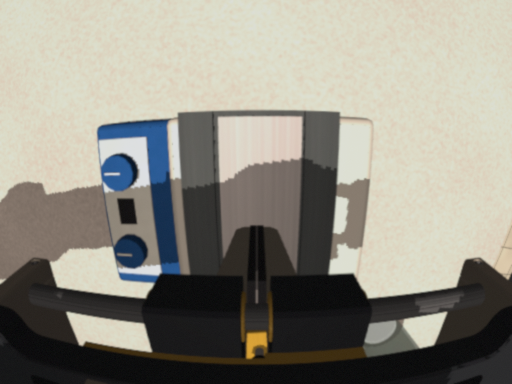

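View pics/s2.png

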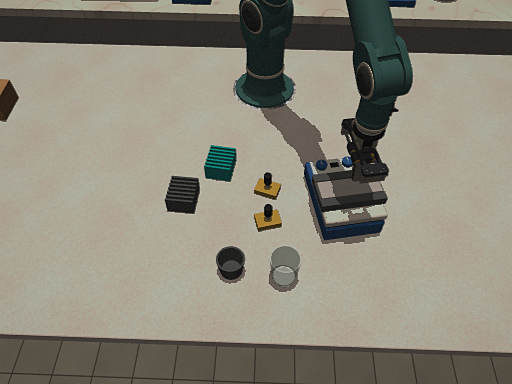

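The wrist view shows the fingertips at (257,230), over the plate strip that spans columns 217 to 301, with the channel aligned. Next I'll lower gently.

```bash
python3 -m crank '[{"rx":0,"ry":0,"rz":0,"dx":0,"dy":2,"dz":15,"claw":255},{"rx":0,"ry":0,"rz":0,"dx":0,"dy":2,"dz":24,"claw":255},{"rx":0,"ry":0,"rz":0,"dx":0,"dy":2,"dz":27,"claw":255},{"rx":0,"ry":0,"rz":0,"dx":0,"dy":2,"dz":28,"claw":255},{"rx":0,"ry":0,"rz":0,"dx":0,"dy":2,"dz":28,"claw":255},{"rx":0,"ry":0,"rz":0,"dx":0,"dy":2,"dz":28,"claw":255}]'
python3 -c "
from h import *
p=hp(0,.012);delta([*p,.12],101.2)"
```

```text
time: 2.27
tcp_pos: [0.5524, 0.2549, 0.1239]
ee_rot: [179.9, 0.0, 101.2]
force: [0.1, -0.4, -0.2]
width: 0.0005
t 2.27 tcp [0.5524 0.2549 0.1239] [1.7992e+02 2.0000e-02 1.0118e+02] F [ 0.1 -0.4 -0.2] w 0.0005
d [-0.7 -2.5  3.8] r [ 0.08  0.02 -0.02]
```

```bash
python3 -m crank '[{"rx":0,"ry":0,"rz":0,"dx":0,"dy":-2,"dz":2,"claw":255},{"rx":0,"ry":0,"rz":0,"dx":0,"dy":-2,"dz":3,"claw":255},{"rx":0,"ry":0,"rz":0,"dx":0,"dy":-2,"dz":3,"claw":255}]'
python3 -m crank '[{"rx":0,"ry":0,"rz":0,"dx":0,"dy":0,"dz":0,"claw":255}]'
```

```text
time: 2.52
tcp_pos: [0.5503, 0.2545, 0.1208]
ee_rot: [179.9, 0.0, 101.2]
force: [-1.4, -0.3, -0.0]
width: 0.0003
time: 2.6
tcp_pos: [0.5503, 0.2546, 0.1209]
ee_rot: [179.9, 0.0, 101.2]
force: [0.1, -0.3, -0.2]
width: 0.0006
```

```bash
python3 -m crank '[{"rx":0,"ry":0,"rz":0,"dx":0,"dy":0,"dz":1,"claw":255},{"rx":0,"ry":0,"rz":0,"dx":0,"dy":0,"dz":1.5,"claw":255},{"rx":0,"ry":0,"rz":0,"dx":0,"dy":0,"dz":1.5,"claw":255}]'
```

```text
time: 2.85
tcp_pos: [0.5505, 0.2547, 0.1205]
ee_rot: [179.9, -0.0, 101.2]
force: [-2.9, -0.6, 7.1]
width: 0.0005
```

```bash
python3 -m crank '[{"rx":0,"ry":0,"rz":0,"dx":0,"dy":0,"dz":1.5,"claw":255},{"rx":0,"ry":0,"rz":0,"dx":-3,"dy":0,"dz":1.5,"claw":255},{"rx":0,"ry":0,"rz":0,"dx":-8,"dy":0,"dz":1.6,"claw":255},{"rx":0,"ry":0,"rz":0,"dx":-13,"dy":0,"dz":1.6,"claw":255},{"rx":0,"ry":0,"rz":0,"dx":-18,"dy":0,"dz":1.6,"claw":255},{"rx":0,"ry":0,"rz":0,"dx":-20,"dy":0,"dz":1.6,"claw":255}]'
python3 -c "
from h import *
from workcell import viewer
p=hp(0,-.042);delta([*p,.12],101.2)
cv2.imwrite('pics/w3.png',viewer.capture('wrist')[:,:,::-1])
s=viewer.capture('scene');cv2.imwrite('pics/s3.png',cv2.resize(s[100:250,240:440,::-1],None,fx=4,fy=4))
"
```

```text
time: 3.35
tcp_pos: [0.5557, 0.2359, 0.1205]
ee_rot: [179.7, -0.1, 101.2]
force: [0.1, 1.5, 6.4]
width: 0.0006
t 3.35 tcp [0.5557 0.2359 0.1205] [ 1.7970e+02 -1.3000e-01  1.0117e+02] F [0.1 1.5 6.4] w 0.0006
d [-35.4  -1.9   0.4] r [ 0.3  -0.13 -0.03]
```

View pics/s3.png

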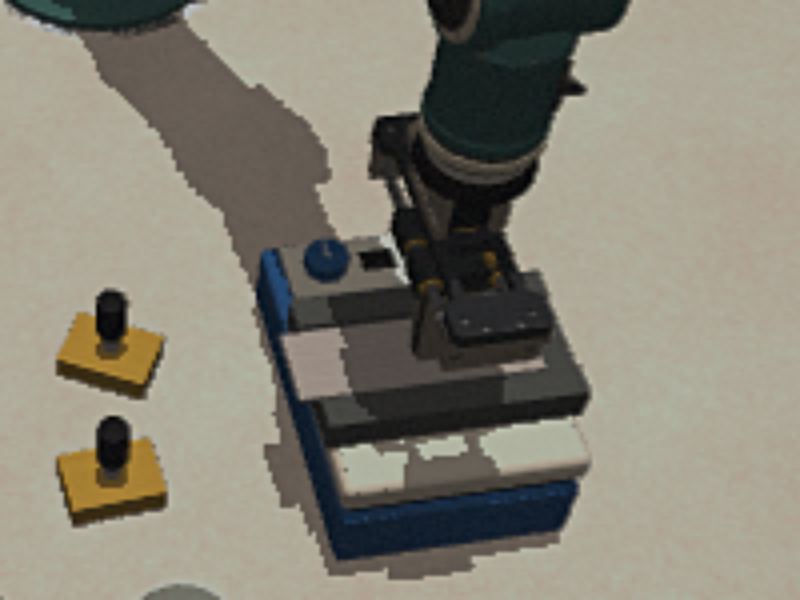

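View pics/w3.png

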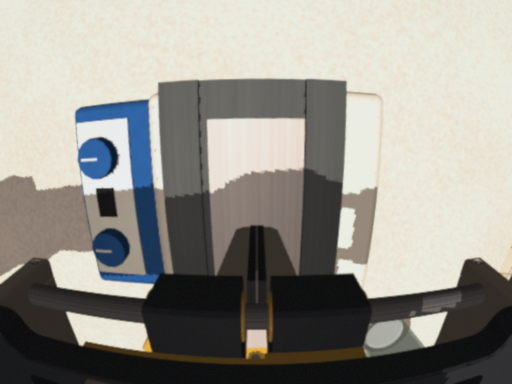

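The plate has slid: its near end now protrudes at about (285,370) in the crop, and the far channel floor shows in the wrist view above row 118. I'll continue the slide.

```bash
python3 -m crank '[{"rx":0,"ry":0,"rz":0,"dx":-4,"dy":-0.5,"dz":1.5,"claw":255},{"rx":0,"ry":0,"rz":0,"dx":-9,"dy":-0.8,"dz":1.5,"claw":255},{"rx":0,"ry":0,"rz":0,"dx":-14,"dy":-1,"dz":1.5,"claw":255},{"rx":0,"ry":0,"rz":0,"dx":-19,"dy":-1,"dz":1.5,"claw":255},{"rx":0,"ry":0,"rz":0,"dx":-24,"dy":-1,"dz":1.5,"claw":255},{"rx":0,"ry":0,"rz":0,"dx":-29,"dy":-1,"dz":1.5,"claw":255},{"rx":0,"ry":0,"rz":0,"dx":-33,"dy":-1,"dz":1.5,"claw":255},{"rx":0,"ry":0,"rz":0,"dx":-35,"dy":-1,"dz":1.5,"claw":255},{"rx":0,"ry":0,"rz":0,"dx":-35,"dy":-1,"dz":1.5,"claw":255},{"rx":0,"ry":0,"rz":0,"dx":-35,"dy":-1,"dz":-2,"claw":255},{"rx":0,"ry":0,"rz":0,"dx":-35,"dy":-1,"dz":-35,"claw":255},{"rx":0,"ry":0,"rz":0,"dx":-35,"dy":-1,"dz":-70,"claw":255},{"rx":0,"ry":0,"rz":0,"dx":-35,"dy":-1,"dz":-70,"claw":255}]'
python3 -c "
from h import *
from workcell import viewer
p=hp(0,-.12);delta([*p,.099],101.2)
for n in('wrist','scene','top'):cv2.imwrite(f'pics/{n}4.png',viewer.capture(n)[:,:,::-1])
s=cv2.imread('pics/scene4.png');t=cv2.imread('pics/top4.png')
cv2.imwrite('pics/s4.png',cv2.resize(s[140:250,240:400],None,fx=5,fy=5,interpolation=0))
cv2.imwrite('pics/t4.png',cv2.resize(t[145:265,110:270],None,fx=5,fy=5,interpolation=0))
"
```

```text
time: 4.53
tcp_pos: [0.5649, 0.2018, 0.1967]
ee_rot: [179.1, -0.2, 101.1]
force: [1.2, 0.5, 0.9]
width: 0.0004
t 4.53 tcp [0.5649 0.2018 0.1967] [179.14  -0.24 101.14] F [1.2 0.5 0.9] w 0.0004
d [-78.6  -5.8  97.3] r [ 0.86 -0.24 -0.06]
```

View pics/s4.png

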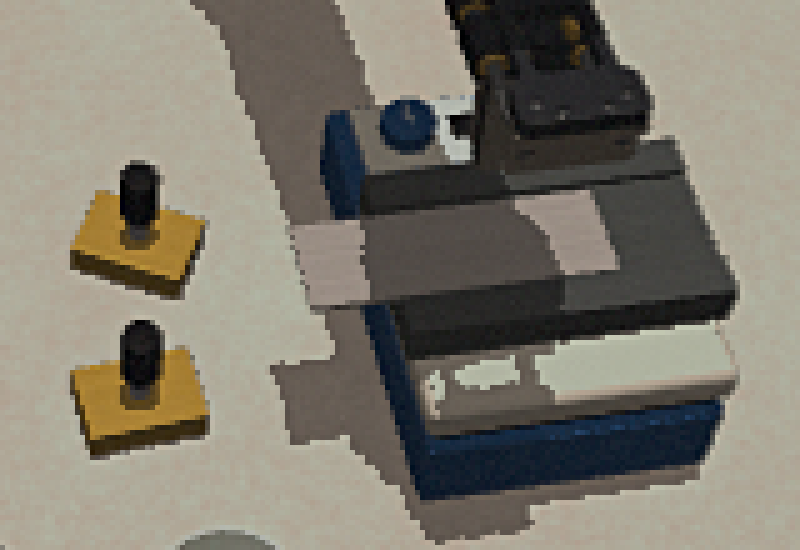

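View pics/t4.png

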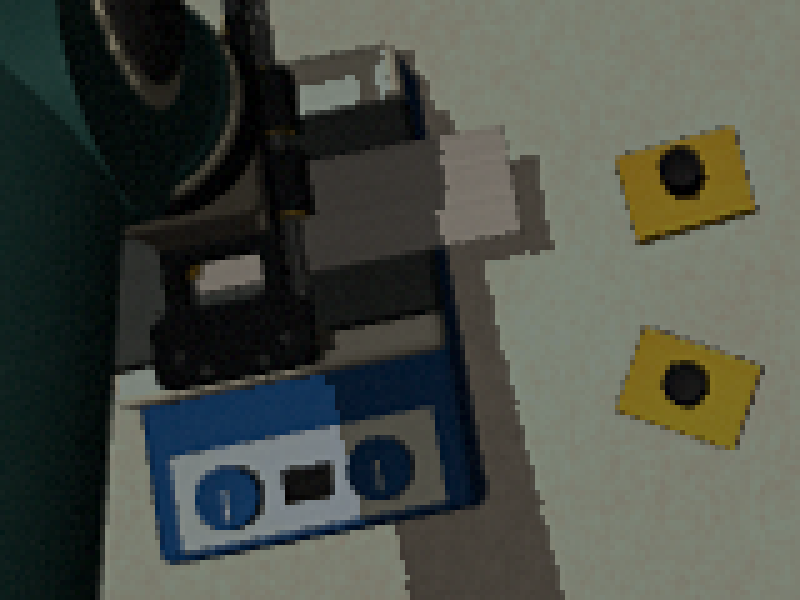

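View pics/wrist4.png

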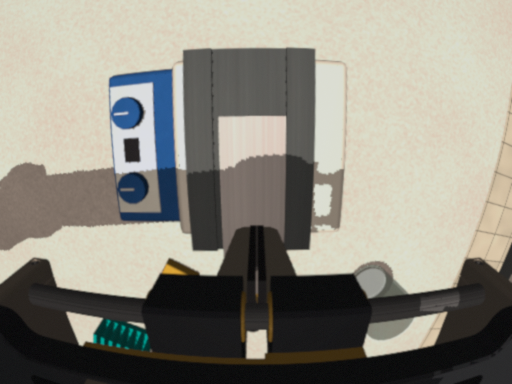

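The scene crop shows the plate's near end from (290,226) to (312,308) and its far end from (592,190) to (618,270). The top crop shows the near end from (502,127) to (518,235).

Run:
```python
from h import *
from workcell import viewer
T=viewer.calibration("top");S=viewer.calibration("scene")
def loc(P):
    a=np.radians(HY);d=P[:,:2]-HP;return np.c_[d[:,0]*np.cos(a)+d[:,1]*np.sin(a),-d[:,0]*np.sin(a)+d[:,1]*np.cos(a)].round(4)
P=onplane(S,np.array((240,140))+np.array([(290,226),(312,306),(592,190),(618,270)])/5-.5,.12);print(P.round(4));print(loc(P))
P=onplane(T,np.array((110,145))+np.array([(502,127),(519,235)])/5-.5,.12);print(P.round(4));print(loc(P))
P=onplane(T,np.array((110,145))+np.array([(402,97),(438,310)])/5-.5,.12);print(loc(P))
P=onplane(S,np.array((240,140))+np.array([(362,180),(408,332)])/5-.5,.12);print(loc(P))
```

```text
[[0.5545 0.1029 0.12  ]
 [0.6087 0.1136 0.12  ]
 [0.5219 0.2703 0.12  ]
 [0.5777 0.2787 0.12  ]]
[[-0.0251 -0.1368]
 [ 0.0302 -0.1369]
 [-0.0245  0.0337]
 [ 0.0318  0.0311]]
[[0.6077 0.1128 0.12  ]
 [0.5522 0.1025 0.12  ]]
[[ 0.029  -0.1375]
 [-0.0274 -0.1368]]
[[ 0.054  -0.0897]
 [-0.0572 -0.0905]]
[[-0.0511 -0.0904]
 [ 0.0547 -0.0907]]
```

The overhang is 47 mm and both views agree. Next I'll open the jaws, go above the overhang and descend.

```bash
python3 -c "
from h import *
p=hp(0.001,-.117);print(p);delta([*p,.16],101.2)"
```

```text
[0.57620637 0.12742248]
t 4.68 tcp [0.561  0.201  0.1905] [ 1.7970e+02 -1.2000e-01  1.0118e+02] F [-0.6  0.8 -0.3] w 0.0002
d [-75.2   0.5  30.3] r [ 0.3  -0.12 -0.03]
```

```bash
python3 -m crank '[{"rx":0.3,"ry":-0.1,"rz":0,"dx":-38,"dy":0.5,"dz":0,"claw":0},{"rx":0.3,"ry":-0.1,"rz":0,"dx":-75,"dy":0.5,"dz":0,"claw":0},{"rx":0.3,"ry":-0.1,"rz":0,"dx":-75,"dy":0.5,"dz":10,"claw":0},{"rx":0.3,"ry":-0.1,"rz":0,"dx":-75,"dy":0.5,"dz":30,"claw":0},{"rx":0.3,"ry":-0.1,"rz":0,"dx":-75,"dy":0.5,"dz":30,"claw":0},{"rx":0.3,"ry":-0.1,"rz":0,"dx":-75,"dy":0.5,"dz":30,"claw":0},{"rx":0.3,"ry":-0.1,"rz":0,"dx":-75,"dy":0.5,"dz":30,"claw":0}]'
python3 -c "
from h import *
from workcell import viewer
p=hp(0.001,-.117);delta([*p,.099],101.2)
cv2.imwrite('pics/w5.png',viewer.capture('wrist')[:,:,::-1])
"
```

```text
time: 5.27
tcp_pos: [0.5759, 0.1279, 0.16]
ee_rot: [-179.9, -0.0, 101.2]
force: [1.3, 0.5, -0.6]
width: 0.0451
t 5.27 tcp [0.5759 0.1279 0.16  ] [-179.94   -0.    101.2 ] F [ 1.3  0.5 -0.6] w 0.0451
d [-0.5  0.3 61. ] r [-0.06 -0.    0.  ]
```

View pics/w5.png

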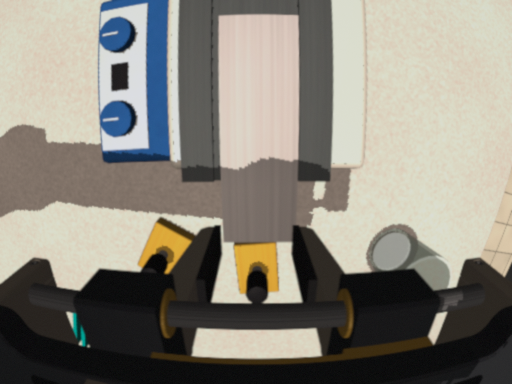

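The plate's end (columns 222 to 297) lies between the fingers (220 to 294), which are still opening. I'll wait for them and then descend.

```bash
python3 -m crank '[{"rx":0,"ry":0,"rz":0,"dx":0,"dy":0,"dz":0,"claw":0},{"rx":0,"ry":0,"rz":0,"dx":0,"dy":0,"dz":0,"claw":0},{"rx":0,"ry":0,"rz":0,"dx":0,"dy":0,"dz":0,"claw":0},{"rx":0,"ry":0,"rz":0,"dx":0,"dy":0,"dz":0,"claw":0},{"rx":0,"ry":0,"rz":0,"dx":0,"dy":0,"dz":0,"claw":0},{"rx":0,"ry":0,"rz":0,"dx":0,"dy":0,"dz":0,"claw":0},{"rx":0,"ry":0,"rz":0,"dx":0,"dy":0,"dz":20,"claw":0},{"rx":0,"ry":0,"rz":0,"dx":0,"dy":0,"dz":45,"claw":0},{"rx":0,"ry":0,"rz":0,"dx":0,"dy":0,"dz":61,"claw":0},{"rx":0,"ry":0,"rz":0,"dx":0,"dy":0,"dz":61,"claw":0},{"rx":0,"ry":0,"rz":0,"dx":0,"dy":0,"dz":61,"claw":0}]'
python3 -c "
from h import *
from workcell import viewer
p=hp(0.001,-.117);delta([*p,.099],101.2)
cv2.imwrite('pics/w6.png',viewer.capture('wrist')[:,:,::-1])
s=viewer.capture('scene');cv2.imwrite('pics/s6.png',cv2.resize(s[100:250,240:440,::-1],None,fx=4,fy=4))
"
```

```text
time: 6.23
tcp_pos: [0.5759, 0.1279, 0.0991]
ee_rot: [-179.9, 0.0, 101.2]
force: [0.1, 0.7, 0.8]
width: 0.0922
t 6.23 tcp [0.5759 0.1279 0.0991] [-1.7991e+02  1.0000e-02  1.0120e+02] F [0.1 0.7 0.8] w 0.0922
d [-0.5  0.2  0.1] r [-0.09  0.01  0.  ]
```

View pics/w6.png

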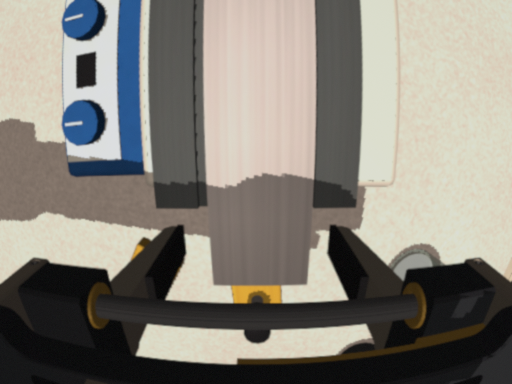

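View pics/s6.png

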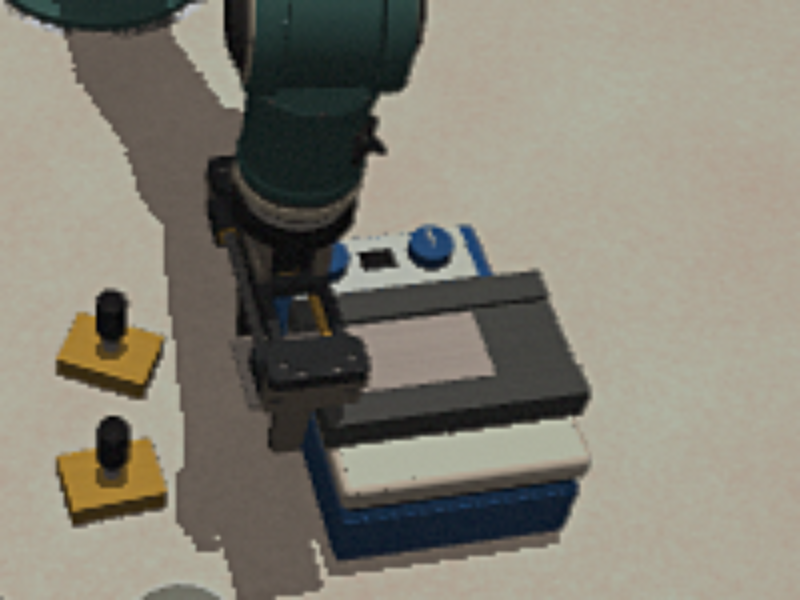

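The fingers straddle the overhanging end (columns 211 to 311), clear of the block. Now I'll close.

```bash
python3 -m crank '[{"rx":0,"ry":0,"rz":0,"dx":0,"dy":0,"dz":0,"claw":255},{"rx":0,"ry":0,"rz":0,"dx":0,"dy":0,"dz":0,"claw":255},{"rx":0,"ry":0,"rz":0,"dx":0,"dy":0,"dz":0,"claw":255},{"rx":0,"ry":0,"rz":0,"dx":0,"dy":0,"dz":0,"claw":255},{"rx":0,"ry":0,"rz":0,"dx":0,"dy":0,"dz":0,"claw":255},{"rx":0,"ry":0,"rz":0,"dx":0,"dy":0,"dz":0,"claw":255},{"rx":0,"ry":0,"rz":0,"dx":0,"dy":0,"dz":0,"claw":255},{"rx":0,"ry":0,"rz":0,"dx":0,"dy":0,"dz":0,"claw":255},{"rx":0,"ry":0,"rz":0,"dx":0,"dy":0,"dz":0,"claw":255}]'
python3 -m crank '[{"rx":0,"ry":0,"rz":0,"dx":0,"dy":0,"dz":-2,"claw":255},{"rx":0,"ry":0,"rz":0,"dx":0,"dy":0,"dz":-5,"claw":255},{"rx":0,"ry":0,"rz":0,"dx":0,"dy":0,"dz":-10,"claw":255},{"rx":0,"ry":0,"rz":0,"dx":0,"dy":0,"dz":-15,"claw":255},{"rx":0,"ry":0,"rz":0,"dx":0,"dy":0,"dz":-15,"claw":255}]'
python3 -c "
from h import *
from workcell import viewer
p=hp(0.001,-.117);delta([*p,.099],101.2)
cv2.imwrite('pics/w7.png',viewer.capture('wrist')[:,:,::-1])
s=viewer.capture('scene');cv2.imwrite('pics/s7.png',cv2.resize(s[100:250,240:440,::-1],None,fx=4,fy=4))
"
```

```text
time: 7.08
tcp_pos: [0.5772, 0.1282, 0.1008]
ee_rot: [179.9, -0.0, 101.2]
force: [1.2, 0.2, 1.9]
width: 0.0552
time: 7.5
tcp_pos: [0.578, 0.1283, 0.117]
ee_rot: [179.8, -0.0, 101.2]
force: [0.2, -0.4, -0.3]
width: 0.0554
t 7.5 tcp [0.578  0.1283 0.117 ] [ 1.7978e+02 -3.0000e-02  1.0120e+02] F [ 0.2 -0.4 -0.3] w 0.0554
d [-0.5 -2.  18. ] r [ 0.22 -0.03  0.  ]
```

View pics/w7.png

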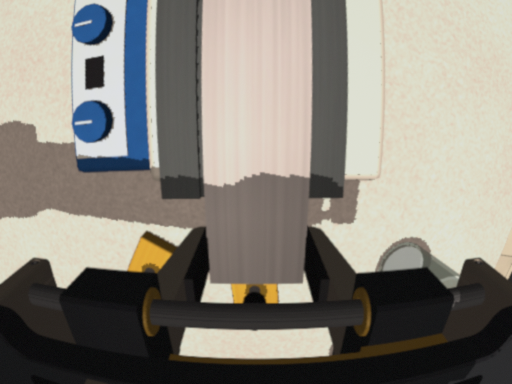

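View pics/s7.png

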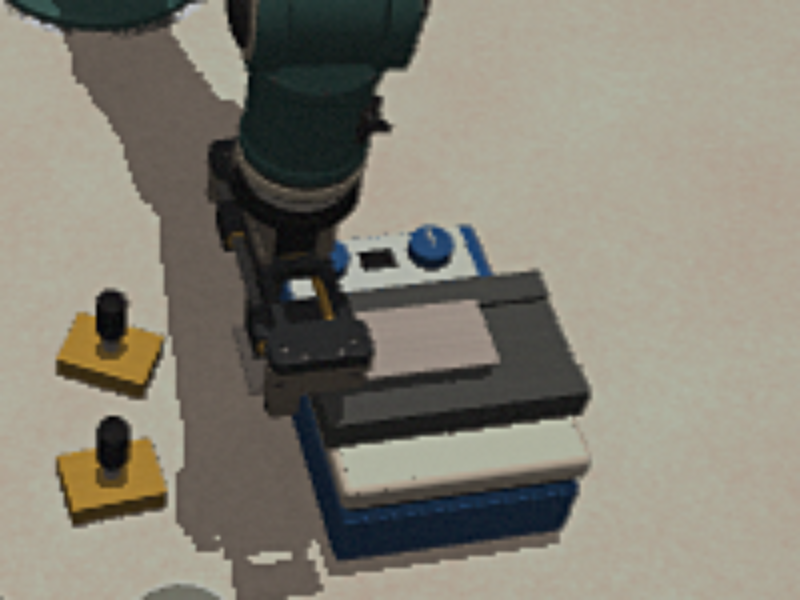

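The plate is held (width 55 mm), lifted and level. While it hangs there I'll refine the cooler pose and plan the carry.

Run:
```python
from h import *
from workcell import viewer
T=viewer.calibration("top");S=viewer.calibration("scene")
C=np.array([.526,-.2255]);Y=-3.8
L=[(-.045,-.04),(.045,-.04),(.045,.04),(-.045,.04)]
P=np.array([[*hp(x,y,C,Y),.055] for x,y in L])
out=[]
for n,cal,(x0,y0,w,h) in(("top",T,(312,178,52,56)),("scene",S,(158,165,52,56))):
    im=cv2.imread(f"pics/{n}0.png")[y0:y0+h,x0:x0+w];im=cv2.convertScaleAbs(im,alpha=2.5)
    im=cv2.resize(im,None,fx=7,fy=7,interpolation=0)
    q=((project(cal,P)+.5-[x0,y0])*7).round().astype(np.int32)
    cv2.polylines(im,[q],True,(0,0,255),1);out.append(im)
cv2.imwrite("pics/cool.png",np.hstack(out))
g=hp(0,-.065,C,Y);print(g);delta([*g,.20],90+Y)
```

```text
[ 0.5216922 -0.2903571]
t 7.6 tcp [0.5774 0.1283 0.1162] [ 1.7985e+02 -3.0000e-02  1.0121e+02] F [-0.1 -0.2 -1.4] w 0.0552
d [-399.8 -135.8  -84.4] r [ 0.15 -0.05 15.01]
```

View pics/cool.png

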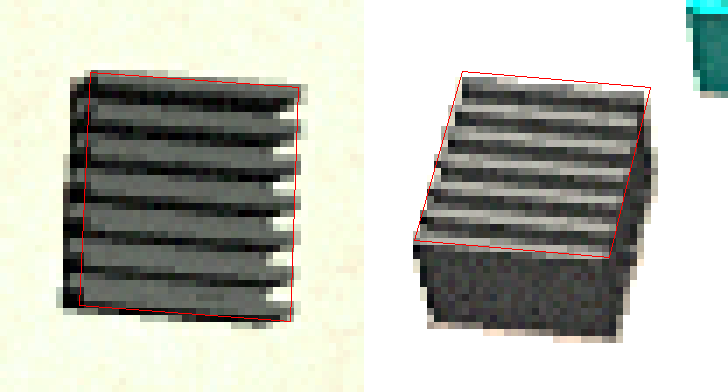

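The outline fits in both views to 1 or 2 px, and I'll nudge x by 1 mm. Now I'll lift and carry.

```bash
python3 -m crank '[{"rx":0,"ry":0,"rz":0,"dx":0,"dy":0,"dz":-15,"claw":255},{"rx":0,"ry":0,"rz":0,"dx":0,"dy":0,"dz":-35,"claw":255},{"rx":0,"ry":0,"rz":0,"dx":-8,"dy":-3,"dz":-55,"claw":255},{"rx":0,"ry":0,"rz":1,"dx":-24,"dy":-8,"dz":-72,"claw":255},{"rx":0,"ry":0,"rz":2,"dx":-48,"dy":-16,"dz":-82,"claw":255},{"rx":0,"ry":0,"rz":3,"dx":-75,"dy":-25,"dz":-84,"claw":255},{"rx":0,"ry":0,"rz":4,"dx":-102,"dy":-34,"dz":-84,"claw":255},{"rx":0,"ry":0,"rz":5,"dx":-129,"dy":-43,"dz":-84,"claw":255},{"rx":0,"ry":0,"rz":6,"dx":-156,"dy":-52,"dz":-84,"claw":255},{"rx":0,"ry":0,"rz":7,"dx":-183,"dy":-61,"dz":-84,"claw":255},{"rx":0,"ry":0,"rz":8,"dx":-210,"dy":-71,"dz":-84,"claw":255},{"rx":0,"ry":0,"rz":9,"dx":-237,"dy":-80,"dz":-84,"claw":255},{"rx":0,"ry":0,"rz":10,"dx":-264,"dy":-89,"dz":-84,"claw":255},{"rx":0,"ry":0,"rz":11,"dx":-291,"dy":-98,"dz":-84,"claw":255},{"rx":0,"ry":0,"rz":12,"dx":-318,"dy":-107,"dz":-84,"claw":255},{"rx":0,"ry":0,"rz":13,"dx":-345,"dy":-117,"dz":-84,"claw":255},{"rx":0,"ry":0,"rz":14,"dx":-370,"dy":-125,"dz":-84,"claw":255},{"rx":0,"ry":0,"rz":15,"dx":-388,"dy":-131,"dz":-84,"claw":255},{"rx":0,"ry":0,"rz":15,"dx":-397,"dy":-134,"dz":-84,"claw":255},{"rx":0,"ry":0,"rz":15,"dx":-400,"dy":-135,"dz":-84,"claw":255}]'
python3 -m crank '[{"rx":0,"ry":0,"rz":0,"dx":0,"dy":0,"dz":0,"claw":255},{"rx":0,"ry":0,"rz":0,"dx":0,"dy":0,"dz":0,"claw":255}]'
python3 -c "
from h import *
from workcell import viewer
p=hp(0,-.065,np.array([.527,-.2255]),-3.8);delta([*p,.06],86.2)
for n in('wrist','scene','top'):cv2.imwrite(f'pics/{n}8.png',viewer.capture(n)[:,:,::-1])
s=cv2.imread('pics/scene8.png');t=cv2.imread('pics/top8.png')
cv2.imwrite('pics/st8.png',np.hstack([cv2.resize(s[120:260,100:240],None,fx=4,fy=4,interpolation=0),cv2.resize(t[140:280,290:350],None,fx=4,fy=4,interpolation=0)]))
"
```

```text
time: 9.27
tcp_pos: [0.5217, -0.2922, 0.1994]
ee_rot: [179.9, -0.0, 86.1]
force: [-0.5, -0.7, -0.8]
width: 0.0553
time: 9.43
tcp_pos: [0.5219, -0.2911, 0.1992]
ee_rot: [179.9, -0.1, 86.2]
force: [-0.7, 0.4, 0.2]
width: 0.0553
t 9.43 tcp [ 0.5219 -0.2911  0.1992] [ 1.7991e+02 -8.0000e-02  8.6160e+01] F [-0.7  0.4  0.2] w 0.0553
d [  0.6   0.5 139.2] r [ 0.09 -0.08 -0.04]
```

View pics/wrist8.png

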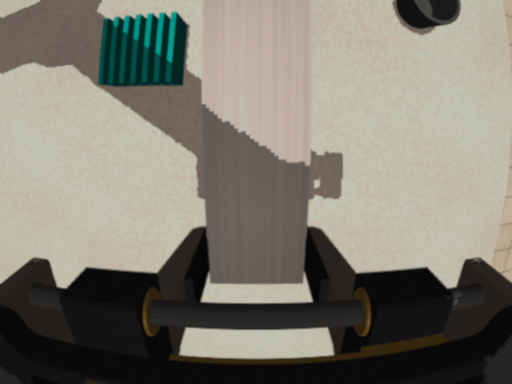

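View pics/st8.png

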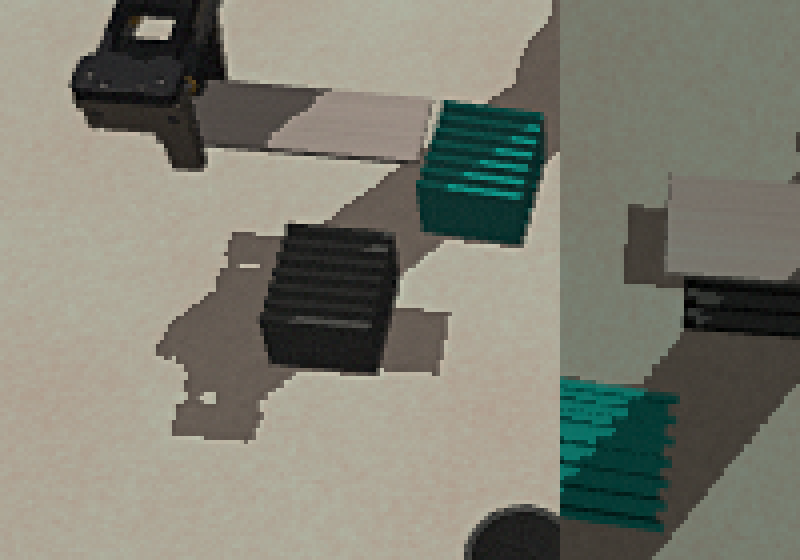

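View pics/top8.png

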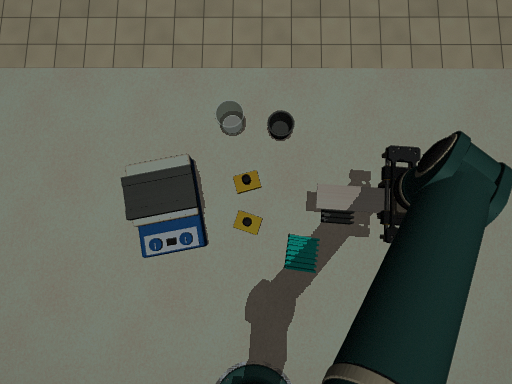

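Run:
```python
from h import *
from workcell import viewer
T=viewer.calibration("top");S=viewer.calibration("scene")
C=np.array([.527,-.2255]);a=np.radians(-3.8)
def loc(P):
    d=P[:,:2]-C;return np.c_[d[:,0]*np.cos(a)+d[:,1]*np.sin(a),-d[:,0]*np.sin(a)+d[:,1]*np.cos(a)].round(4)
for z in(.212,.22,.228):
  print(z,"sc",loc(onplane(S,[(208,144.5),(204.5,159.5)],z)).tolist(),"top",loc(onplane(T,[(316.5,183.5),(315.5,208.5)],z)).tolist())
```

```text
0.212 sc [[-0.0303, 0.0843], [0.0234, 0.0843]] top [[0.0272, 0.0836], [-0.0296, 0.0829]]
0.22 sc [[-0.0227, 0.0862], [0.0305, 0.0863]] top [[0.0258, 0.0847], [-0.0304, 0.0841]]
0.228 sc [[-0.0151, 0.0882], [0.0376, 0.0882]] top [[0.0244, 0.0858], [-0.0312, 0.0852]]
```

The held plate is level and its far end is where I expected it. I'll lower towards the fins.

```bash
python3 -m crank '[{"rx":0,"ry":0,"rz":0,"dx":0.5,"dy":0.5,"dz":15,"claw":255},{"rx":0,"ry":0,"rz":0,"dx":0.5,"dy":0.5,"dz":40,"claw":255},{"rx":0,"ry":0,"rz":0,"dx":0.5,"dy":0.5,"dz":65,"claw":255},{"rx":0,"ry":0,"rz":0,"dx":0.5,"dy":0.5,"dz":90,"claw":255},{"rx":0,"ry":0,"rz":0,"dx":0.5,"dy":0.5,"dz":115,"claw":255},{"rx":0,"ry":0,"rz":0,"dx":0.5,"dy":0.5,"dz":132,"claw":255},{"rx":0,"ry":0,"rz":0,"dx":0.5,"dy":0.5,"dz":142,"claw":255},{"rx":0,"ry":0,"rz":0,"dx":0.5,"dy":0.5,"dz":148,"claw":255},{"rx":0,"ry":0,"rz":0,"dx":0.5,"dy":0.5,"dz":150,"claw":255},{"rx":0,"ry":0,"rz":0,"dx":0.5,"dy":0.5,"dz":150,"claw":255},{"rx":0,"ry":0,"rz":0,"dx":0.5,"dy":0.5,"dz":150,"claw":255}]'
python3 -c "
from h import *
from workcell import viewer
p=hp(0,-.065,np.array([.527,-.2255]),-3.8);delta([*p,.039],86.2)
s=viewer.capture('scene');cv2.imwrite('pics/s9.png',cv2.resize(s[140:260,100:260,::-1],None,fx=5,fy=5,interpolation=0))
"
```

```text
time: 10.5
tcp_pos: [0.5239, -0.2903, 0.0504]
ee_rot: [179.8, -0.0, 86.2]
force: [-0.8, 0.1, -1.3]
width: 0.0552
t 10.5 tcp [ 0.5239 -0.2903  0.0504] [ 1.7979e+02 -5.0000e-02  8.6210e+01] F [-0.8  0.1 -1.3] w 0.0552
d [-0.1 -1.2 11.4] r [ 0.21 -0.05  0.01]
```

View pics/s9.png

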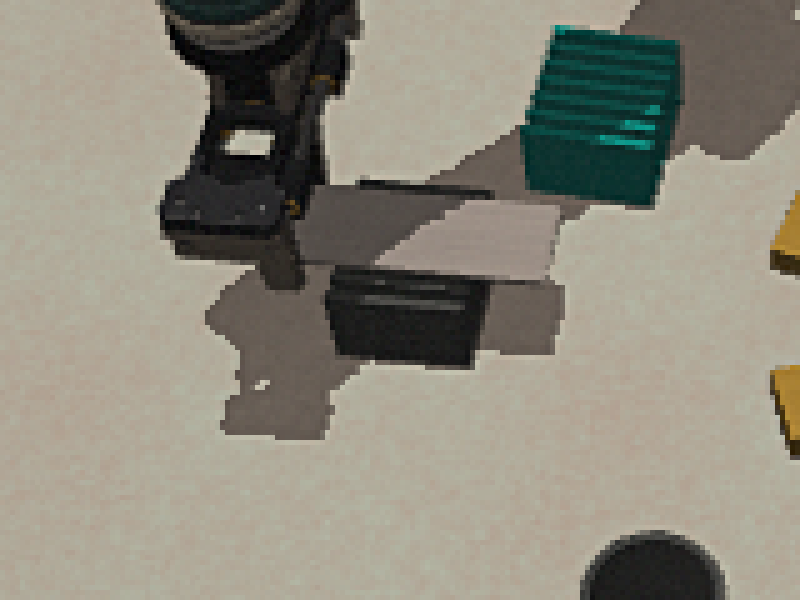

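The plate hovers parallel above the black cooler, with its far end at (560,205) to (550,280). I'll continue down to contact.

```bash
python3 -m crank '[{"rx":0,"ry":0,"rz":0,"dx":0,"dy":-1,"dz":4,"claw":255},{"rx":0,"ry":0,"rz":0,"dx":0,"dy":-1,"dz":8,"claw":255},{"rx":0,"ry":0,"rz":0,"dx":0,"dy":-1,"dz":9.5,"claw":255},{"rx":0,"ry":0,"rz":0,"dx":0,"dy":-1,"dz":9.5,"claw":255},{"rx":0,"ry":0,"rz":0,"dx":0,"dy":-1,"dz":9.5,"claw":255}]'
python3 -m crank '[{"rx":0,"ry":0,"rz":0,"dx":0,"dy":0,"dz":1,"claw":255},{"rx":0,"ry":0,"rz":0,"dx":0,"dy":0,"dz":1,"claw":255}]'
```

```text
time: 10.97
tcp_pos: [0.5229, -0.2902, 0.0409]
ee_rot: [179.8, -0.1, 86.2]
force: [-0.1, -0.1, -1.0]
width: 0.0549
time: 11.13
tcp_pos: [0.5229, -0.2904, 0.0399]
ee_rot: [179.8, -0.0, 86.2]
force: [1.3, -0.1, -0.2]
width: 0.0554
```

```bash
python3 -m crank '[{"rx":0,"ry":0,"rz":0,"dx":0,"dy":0,"dz":1,"claw":255},{"rx":0,"ry":0,"rz":0,"dx":0,"dy":0,"dz":1,"claw":255}]'
python3 -m crank '[{"rx":0,"ry":0,"rz":0,"dx":0,"dy":0,"dz":0.8,"claw":255},{"rx":0,"ry":0,"rz":0,"dx":0,"dy":0,"dz":0.8,"claw":255}]'
python3 -c "
from h import *
from workcell import viewer
delta([.5,-.29,.039],86.2)
s=viewer.capture('scene');cv2.imwrite('pics/s10.png',cv2.resize(s[140:260,100:260,::-1],None,fx=5,fy=5,interpolation=0))
"
```

```text
time: 11.3
tcp_pos: [0.5231, -0.2904, 0.0393]
ee_rot: [179.8, -0.1, 86.2]
force: [-1.6, 0.8, 4.8]
width: 0.055
time: 11.47
tcp_pos: [0.523, -0.2904, 0.039]
ee_rot: [179.8, -0.1, 86.2]
force: [-2.1, 1.0, 6.8]
width: 0.0554
t 11.47 tcp [ 0.523  -0.2904  0.039 ] [ 1.7976e+02 -8.0000e-02  8.6200e+01] F [-2.1  1.   6.8] w 0.0554
d [ -1.1 -23.   -0.1] r [ 0.24 -0.08  0.  ]
```

View pics/s10.png

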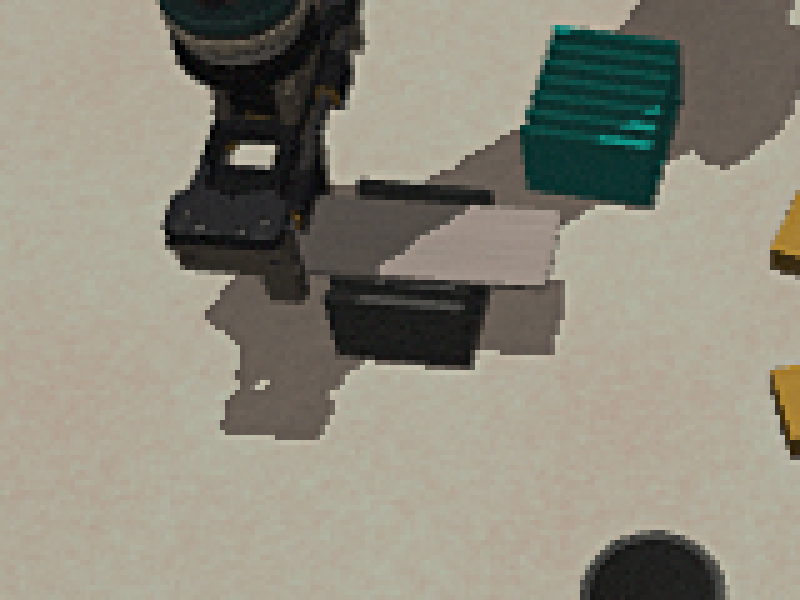

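Contact is at 6.8 N and the plate lies flat. I'll check centring before release.

Run:
```python
from h import *
from workcell import viewer
T=viewer.calibration("top");S=viewer.calibration("scene")
C=np.array([.527,-.2255]);a=np.radians(-3.8)
def loc(P):
    d=P[:,:2]-C;return np.c_[d[:,0]*np.cos(a)+d[:,1]*np.sin(a),-d[:,0]*np.sin(a)+d[:,1]*np.cos(a)].round(4)
print(loc(onplane(S,[(211.6,181.3),(209.7,196)],.059)))
t=viewer.capture("top");cv2.imwrite("pics/t11.png",cv2.resize(cv2.convertScaleAbs(t[170:250,300:400,::-1],alpha=2),None,fx=7,fy=7,interpolation=0))
print(project(T,[[*hp(0,.085,C,-3.8),.059],[*hp(.028,.085,C,-3.8),.059],[*hp(-.028,.085,C,-3.8),.059]]))
```

```text
[[-0.0304  0.0824]
 [ 0.0236  0.0859]]
[[306.99820709 202.57191214]
 [307.57241928 192.22365643]
 [306.41884419 213.0129921 ]]
```

View pics/t11.png

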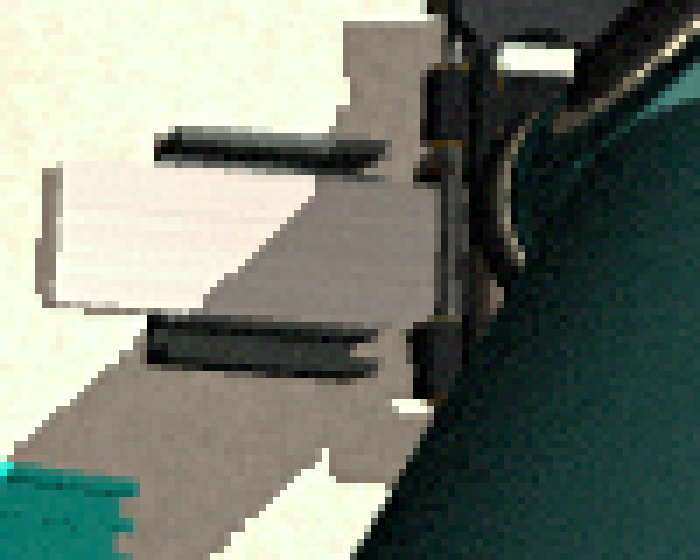

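The top view puts the plate within about 1 mm of centre, and the scene view within about 3 mm. Now I'll release and rise.

```bash
python3 -m crank '[{"rx":0,"ry":0,"rz":0,"dx":0,"dy":0,"dz":0.2,"claw":255},{"rx":0,"ry":0,"rz":0,"dx":0,"dy":0,"dz":0.2,"claw":0},{"rx":0,"ry":0,"rz":0,"dx":0,"dy":0,"dz":0.2,"claw":0},{"rx":0,"ry":0,"rz":0,"dx":0,"dy":0,"dz":0.2,"claw":0},{"rx":0,"ry":0,"rz":0,"dx":0,"dy":0,"dz":0.2,"claw":0},{"rx":0,"ry":0,"rz":0,"dx":0,"dy":0,"dz":0.2,"claw":0},{"rx":0,"ry":0,"rz":0,"dx":0,"dy":0,"dz":0.2,"claw":0},{"rx":0,"ry":0,"rz":0,"dx":0,"dy":0,"dz":0.2,"claw":0},{"rx":0,"ry":0,"rz":0,"dx":0,"dy":0,"dz":-10,"claw":0},{"rx":0,"ry":0,"rz":0,"dx":0,"dy":0,"dz":-30,"claw":0},{"rx":0,"ry":0,"rz":0,"dx":0,"dy":0,"dz":-65,"claw":0},{"rx":0,"ry":0,"rz":0,"dx":0,"dy":0,"dz":-100,"claw":0},{"rx":0,"ry":0,"rz":0,"dx":0,"dy":0,"dz":-135,"claw":0},{"rx":0,"ry":0,"rz":0,"dx":0,"dy":0,"dz":-140,"claw":0},{"rx":0,"ry":0,"rz":0,"dx":0,"dy":0,"dz":-140,"claw":0}]'
python3 -c "
from h import *
from workcell import viewer
K=[.481,.0195];delta([*K,.17],90)
delta([*K,.17],72-90+180-90+0)
s=viewer.capture('scene');t=viewer.capture('top')
cv2.imwrite('pics/st12.png',np.hstack([cv2.resize(s[150:250,140:230,::-1],None,fx=4.4,fy=4.4,interpolation=0),cv2.resize(t[165:265,290:370,::-1],None,fx=4.4,fy=4.4,interpolation=0)]))
"
```

```text
time: 12.82
tcp_pos: [0.5241, -0.2916, 0.1826]
ee_rot: [179.4, 0.0, 86.2]
force: [0.2, -0.4, 0.5]
width: 0.0917
t 12.82 tcp [ 0.5241 -0.2916  0.1826] [1.7941e+02 1.0000e-02 8.6200e+01] F [ 0.2 -0.4  0.5] w 0.0917
d [307.5 -63.7  11.9] r [ 0.59  0.03 -3.8 ]
t 12.82 tcp [ 0.5241 -0.2916  0.1826] [1.7941e+02 1.0000e-02 8.6200e+01] F [ 0.2 -0.4  0.5] w 0.0917
d [307.5 -63.7  11.9] r [ 0.59 -0.07 14.2 ]
```

View pics/st12.png

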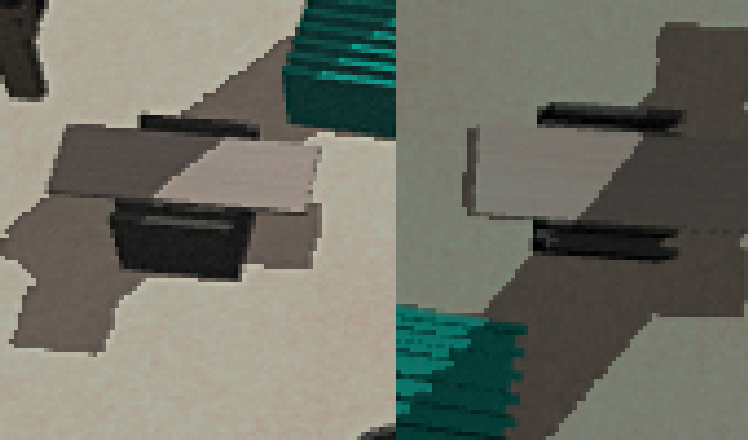

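The plate lies flat on the cooler, centred in both views, and the gripper is clear. Next is the weight.

```bash
python3 -m crank '[{"rx":0,"ry":0,"rz":2,"dx":30,"dy":-6,"dz":0,"claw":0},{"rx":0,"ry":0,"rz":4,"dx":65,"dy":-13,"dz":0,"claw":0},{"rx":0,"ry":0,"rz":7,"dx":100,"dy":-20,"dz":0,"claw":0},{"rx":0,"ry":0,"rz":9,"dx":135,"dy":-28,"dz":0,"claw":0},{"rx":0,"ry":0,"rz":11,"dx":170,"dy":-35,"dz":0,"claw":0},{"rx":0,"ry":0,"rz":13,"dx":205,"dy":-42,"dz":0,"claw":0},{"rx":0,"ry":0,"rz":14.2,"dx":240,"dy":-50,"dz":0,"claw":0},{"rx":0,"ry":0,"rz":14.2,"dx":275,"dy":-57,"dz":0,"claw":0},{"rx":0.5,"ry":0,"rz":14.2,"dx":300,"dy":-63,"dz":0,"claw":0},{"rx":0.5,"ry":0,"rz":14.2,"dx":307.5,"dy":-63.7,"dz":10,"claw":0},{"rx":0.5,"ry":0,"rz":14.2,"dx":307.5,"dy":-63.7,"dz":40,"claw":0},{"rx":0.5,"ry":0,"rz":14.2,"dx":307.5,"dy":-63.7,"dz":60,"claw":0},{"rx":0.5,"ry":0,"rz":14.2,"dx":307.5,"dy":-63.7,"dz":70,"claw":0},{"rx":0.5,"ry":0,"rz":14.2,"dx":307.5,"dy":-63.7,"dz":70,"claw":0},{"rx":0.5,"ry":0,"rz":14.2,"dx":307.5,"dy":-63.7,"dz":70,"claw":0}]'
python3 -c "
from h import *
from workcell import viewer
K=[.481,.0195];delta([*K,.038],72)
s=viewer.capture('scene');t=viewer.capture('top');w=viewer.capture('wrist')
cv2.imwrite('pics/w13.png',w[:,:,::-1])
cv2.imwrite('pics/st13.png',np.hstack([cv2.resize(s[120:240,220:310,::-1],None,fx=4,fy=4,interpolation=0),cv2.resize(t[165:285,210:300,::-1],None,fx=4,fy=4,interpolation=0)]))
S=viewer.calibration('scene');P=onplane(S,np.array([140,150])+np.array([(66,125),(320,146),(305,210),(50,190)])/4.4-.5,.059);print(P,P.mean(0),P[1]-P[0],P[2]-P[3])
"
```

```text
time: 14.17
tcp_pos: [0.4787, 0.0199, 0.1086]
ee_rot: [-179.6, -0.0, 71.9]
force: [1.0, -0.4, 1.0]
width: 0.0919
t 14.17 tcp [0.4787 0.0199 0.1086] [-179.61   -0.     71.93] F [ 1.  -0.4  1. ] w 0.0919
d [ 0.3  2.8 70.5] r [-0.39 -0.   -0.07]
[[ 0.49625619 -0.3091753   0.059     ]
 [ 0.5072769  -0.13895798  0.059     ]
 [ 0.56073794 -0.14342491  0.059     ]
 [ 0.55120639 -0.30991993  0.059     ]] [ 0.52886935 -0.22536953  0.059     ] [0.01102071 0.17021732 0.        ] [0.00953155 0.16649502 0.        ]
```

View pics/w13.png

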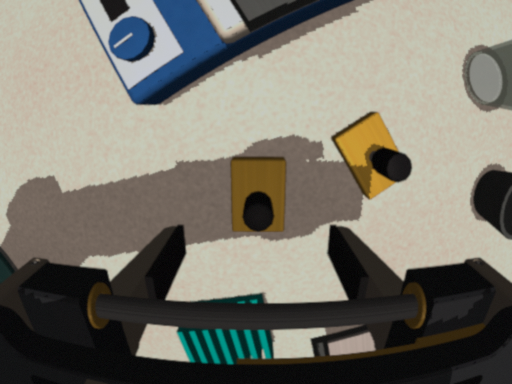

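View pics/st13.png

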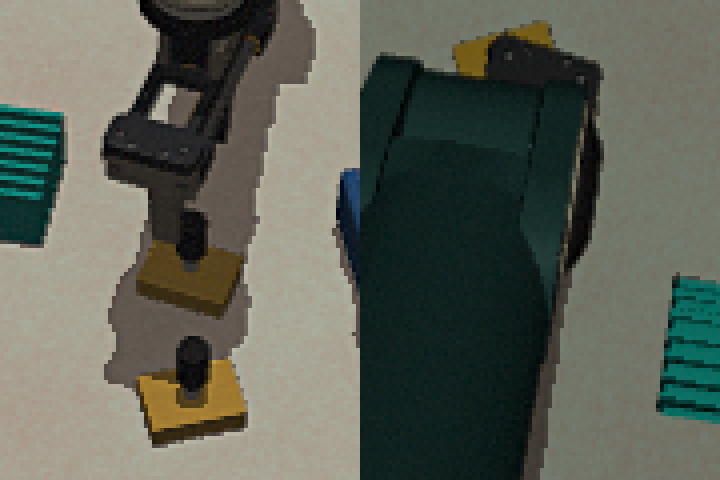

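The wrist view shows the weight square to the tool and its knob at (258,212), midway between the fingers. I'll check the knob's position with the fisheye ray.

Run:
```python
from h import *
from workcell import viewer
W=viewer.calibration("wrist");K=W["mtx"]
def fe(px,z):
    u=np.array(px,float)-[K[0,2],K[1,2]];r=np.hypot(*u);t=r/K[0,0]
    d=np.array([u[0]/r*np.sin(t),-u[1]/r*np.sin(t),-np.cos(t)]);d=R.from_euler("xyz",W["rotation"],degrees=True).apply(d)
    return (W["origin"]+d*(z-W["origin"][2])/d[2]).round(4)
print("knob",fe((258.5,215),.074)); b=[fe(p,.02) for p in((232,158),(284,158),(285,231),(232,231))];print(b,np.mean(b,0))
delta([.481,.0195,.038],72)
```

```text
knob [0.4812 0.0233 0.074 ]
[array([0.4694, 0.0629, 0.02  ]), array([0.5135, 0.0487, 0.02  ]), array([ 0.4944, -0.019 ,  0.02  ]), array([ 0.4461, -0.0033,  0.02  ])] [0.48085  0.022325 0.02    ]
t 14.32 tcp [0.48   0.0206 0.1101] [-1.7979e+02 -1.5000e-01  7.1970e+01] F [ 0.8  0.1 -0.4] w 0.0917
d [-0.9  1.6 72.1] r [-0.21 -0.15 -0.03]
```

```bash
python3 -m crank '[{"rx":0,"ry":0,"rz":0,"dx":0,"dy":1.3,"dz":20,"claw":0},{"rx":0,"ry":0,"rz":0,"dx":0,"dy":1.3,"dz":45,"claw":0},{"rx":0,"ry":0,"rz":0,"dx":0,"dy":1.3,"dz":65,"claw":0},{"rx":0,"ry":0,"rz":0,"dx":0,"dy":1.3,"dz":72,"claw":0},{"rx":0,"ry":0,"rz":0,"dx":0,"dy":1.3,"dz":72,"claw":120},{"rx":0,"ry":0,"rz":0,"dx":0,"dy":1.3,"dz":72,"claw":255},{"rx":0,"ry":0,"rz":0,"dx":0,"dy":1.3,"dz":72,"claw":255},{"rx":0,"ry":0,"rz":0,"dx":0,"dy":1.3,"dz":72,"claw":255},{"rx":0,"ry":0,"rz":0,"dx":0,"dy":1.3,"dz":72,"claw":255},{"rx":0,"ry":0,"rz":0,"dx":0,"dy":1.3,"dz":72,"claw":255},{"rx":0,"ry":0,"rz":0,"dx":0,"dy":1.3,"dz":72,"claw":255},{"rx":0,"ry":0,"rz":0,"dx":0,"dy":1.3,"dz":72,"claw":255},{"rx":0,"ry":0,"rz":0,"dx":0,"dy":1.3,"dz":72,"claw":255},{"rx":0,"ry":0,"rz":0,"dx":0,"dy":1.3,"dz":72,"claw":255},{"rx":0,"ry":0,"rz":0,"dx":0,"dy":1.3,"dz":72,"claw":255},{"rx":0,"ry":0,"rz":0,"dx":0,"dy":1.3,"dz":72,"claw":255},{"rx":0,"ry":0,"rz":0,"dx":0,"dy":1.3,"dz":72,"claw":255}]'
python3 -m crank '[{"rx":0,"ry":0,"rz":0,"dx":0,"dy":0,"dz":0,"claw":255},{"rx":0,"ry":0,"rz":0,"dx":0,"dy":0,"dz":0,"claw":255}]'
```

```text
time: 15.73
tcp_pos: [0.481, 0.0205, 0.0381]
ee_rot: [-179.8, -0.1, 72.0]
force: [-0.7, 0.4, 1.4]
width: 0.0235
time: 15.9
tcp_pos: [0.481, 0.0205, 0.0381]
ee_rot: [-179.8, -0.1, 72.0]
force: [-1.0, 0.6, 0.5]
width: 0.0231
```

The knob is gripped (23 mm). I'll lift and check the hold.

```bash
python3 -m crank '[{"rx":0,"ry":0,"rz":0,"dx":0,"dy":0,"dz":-5,"claw":255},{"rx":0,"ry":0,"rz":0,"dx":0,"dy":0,"dz":-20,"claw":255},{"rx":0,"ry":0,"rz":0,"dx":0,"dy":0,"dz":-45,"claw":255},{"rx":0,"ry":0,"rz":0,"dx":0,"dy":0,"dz":-75,"claw":255},{"rx":0,"ry":0,"rz":0,"dx":0,"dy":0,"dz":-105,"claw":255},{"rx":0,"ry":0,"rz":0,"dx":0,"dy":0,"dz":-125,"claw":255},{"rx":0,"ry":0,"rz":0,"dx":0,"dy":0,"dz":-130,"claw":255},{"rx":0,"ry":0,"rz":0,"dx":0,"dy":0,"dz":-130,"claw":255}]'
python3 -c "
from h import *
from workcell import viewer
delta([.5275,-.2255,.17],86.2)
w=viewer.capture('wrist')
cv2.imwrite('pics/w14.png',w[:,:,::-1])
s=viewer.capture('scene');cv2.imwrite('pics/s14.png',s[:,:,::-1])
"
```

```text
time: 16.57
tcp_pos: [0.4818, 0.0203, 0.169]
ee_rot: [-179.9, -0.2, 72.0]
force: [0.2, -0.3, -4.2]
width: 0.0236
t 16.57 tcp [0.4818 0.0203 0.169 ] [-179.88   -0.25   71.98] F [ 0.2 -0.3 -4.2] w 0.0236
d [-219.6  119.5   -2.2] r [ -0.09  -0.26 -14.22]
```

View pics/w14.png

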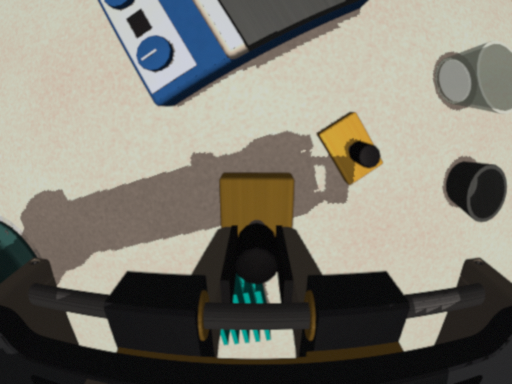

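View pics/s14.png

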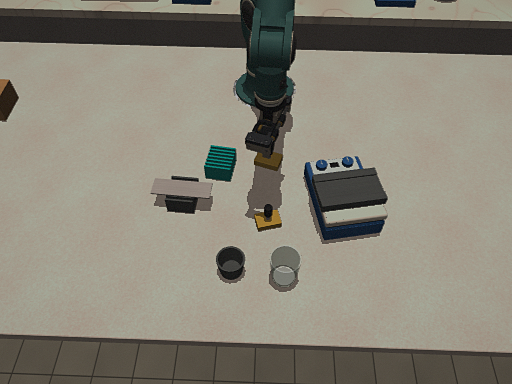

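The weight hangs square in the gripper at (257,200) and everything else is unmoved. I'll carry it over the plate.

```bash
python3 -m crank '[{"rx":0,"ry":0,"rz":0,"dx":-8,"dy":4,"dz":0,"claw":255},{"rx":0,"ry":0,"rz":-1,"dx":-25,"dy":14,"dz":0,"claw":255},{"rx":0,"ry":0,"rz":-3,"dx":-46,"dy":25,"dz":0,"claw":255},{"rx":0,"ry":0,"rz":-4.5,"dx":-68,"dy":37,"dz":0,"claw":255},{"rx":0,"ry":0,"rz":-6,"dx":-90,"dy":49,"dz":0,"claw":255},{"rx":0,"ry":0,"rz":-7.5,"dx":-112,"dy":61,"dz":0,"claw":255},{"rx":0,"ry":0,"rz":-9,"dx":-134,"dy":73,"dz":0,"claw":255},{"rx":0,"ry":0,"rz":-10.5,"dx":-156,"dy":85,"dz":0,"claw":255},{"rx":0,"ry":0,"rz":-12,"dx":-178,"dy":97,"dz":0,"claw":255},{"rx":0,"ry":0,"rz":-13,"dx":-198,"dy":108,"dz":0,"claw":255},{"rx":0,"ry":-0.2,"rz":-14.2,"dx":-212,"dy":115,"dz":0,"claw":255},{"rx":0,"ry":-0.2,"rz":-14.2,"dx":-219.6,"dy":119.5,"dz":10,"claw":255},{"rx":0,"ry":-0.2,"rz":-14.2,"dx":-219.6,"dy":119.5,"dz":30,"claw":255},{"rx":0,"ry":-0.2,"rz":-14.2,"dx":-219.6,"dy":119.5,"dz":45,"claw":255},{"rx":0,"ry":-0.2,"rz":-14.2,"dx":-219.6,"dy":119.5,"dz":50,"claw":255},{"rx":0,"ry":-0.2,"rz":-14.2,"dx":-219.6,"dy":119.5,"dz":50,"claw":255},{"rx":0,"ry":-0.2,"rz":-14.2,"dx":-219.6,"dy":119.5,"dz":50,"claw":255}]'
python3 -c "
from h import *
from workcell import viewer
delta([.5275,-.2255,.097],86.2)
w=viewer.capture('wrist')
cv2.imwrite('pics/w15.png',w[:,:,::-1])
s=viewer.capture('scene');cv2.imwrite('pics/s15.png',cv2.resize(s[140:230,130:240,::-1],None,fx=7,fy=6.5,interpolation=0))
"
```

```text
time: 18.08
tcp_pos: [0.5252, -0.2253, 0.115]
ee_rot: [-179.6, 0.0, 86.2]
force: [0.4, -0.7, -4.8]
width: 0.0234
t 18.08 tcp [ 0.5252 -0.2253  0.115 ] [-1.7957e+02  2.0000e-02  8.6190e+01] F [ 0.4 -0.7 -4.8] w 0.0234
d [-0.   2.5 18. ] r [-0.43  0.02 -0.01]
```

View pics/w15.png

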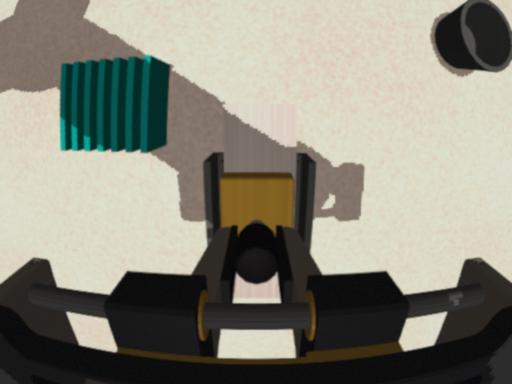

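View pics/s15.png

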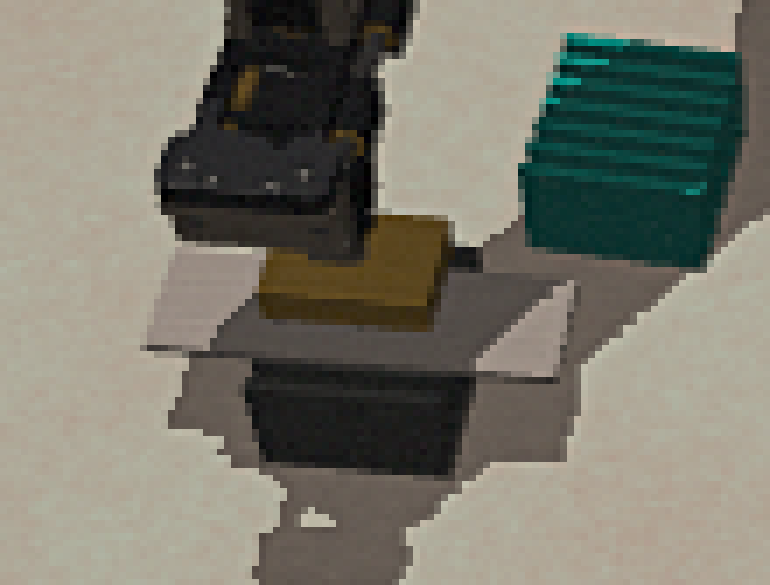

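The weight is parallel to the plate and about 2.5 mm left of the plate's midline (257 against 260), which matches the computed correction. I'll lower it slowly.

```bash
python3 -m crank '[{"rx":-0.2,"ry":0,"rz":0,"dx":0,"dy":2,"dz":5,"claw":255},{"rx":-0.3,"ry":0,"rz":0,"dx":0,"dy":2,"dz":10,"claw":255},{"rx":-0.3,"ry":0,"rz":0,"dx":0,"dy":2,"dz":13,"claw":255},{"rx":-0.3,"ry":0,"rz":0,"dx":0,"dy":2,"dz":14,"claw":255},{"rx":-0.3,"ry":0,"rz":0,"dx":0,"dy":2,"dz":14,"claw":255},{"rx":-0.3,"ry":0,"rz":0,"dx":0,"dy":2,"dz":14,"claw":255}]'
python3 -m crank '[{"rx":0,"ry":0,"rz":0,"dx":0,"dy":0,"dz":0,"claw":255}]'
```

```text
time: 18.68
tcp_pos: [0.528, -0.2257, 0.1023]
ee_rot: [180.0, 0.0, 86.2]
force: [0.9, 0.6, -3.7]
width: 0.0232
time: 18.77
tcp_pos: [0.5281, -0.2259, 0.1024]
ee_rot: [180.0, 0.0, 86.2]
force: [0.5, 0.5, -4.2]
width: 0.0235
```

```bash
python3 -m crank '[{"rx":0,"ry":0,"rz":0,"dx":0,"dy":0,"dz":2,"claw":255},{"rx":0,"ry":0,"rz":0,"dx":0,"dy":0,"dz":4,"claw":255},{"rx":0,"ry":0,"rz":0,"dx":0,"dy":0,"dz":4,"claw":255},{"rx":0,"ry":0,"rz":0,"dx":0,"dy":0,"dz":4,"claw":255}]'
python3 -m crank '[{"rx":0,"ry":0,"rz":0,"dx":0,"dy":0,"dz":1,"claw":255},{"rx":0,"ry":0,"rz":0,"dx":0,"dy":0,"dz":1,"claw":255}]'
```

```text
time: 19.1
tcp_pos: [0.528, -0.2258, 0.0982]
ee_rot: [180.0, 0.0, 86.2]
force: [-1.0, 0.2, -3.9]
width: 0.0232
time: 19.27
tcp_pos: [0.5281, -0.2259, 0.0973]
ee_rot: [180.0, 0.0, 86.2]
force: [-1.4, 0.4, -3.2]
width: 0.0231
```

```bash
python3 -m crank '[{"rx":0,"ry":0,"rz":0,"dx":0,"dy":0,"dz":0.7,"claw":255},{"rx":0,"ry":0,"rz":0,"dx":0,"dy":0,"dz":0.7,"claw":255}]'
python3 -c "
from h import *
from workcell import viewer
delta([.5275,-.2255,.097],86.2)
s=viewer.capture('scene');cv2.imwrite('pics/s16.png',cv2.resize(s[140:230,130:240,::-1],None,fx=7,fy=6.5,interpolation=0))
"
```

```text
time: 19.43
tcp_pos: [0.5283, -0.226, 0.0971]
ee_rot: [180.0, 0.0, 86.2]
force: [-1.7, 0.4, 1.8]
width: 0.0233
t 19.43 tcp [ 0.5283 -0.226   0.0971] [1.7995e+02 3.0000e-02 8.6190e+01] F [-1.7  0.4  1.8] w 0.0233
d [ 0.4 -0.8  0.1] r [ 0.05  0.03 -0.01]
```

View pics/s16.png

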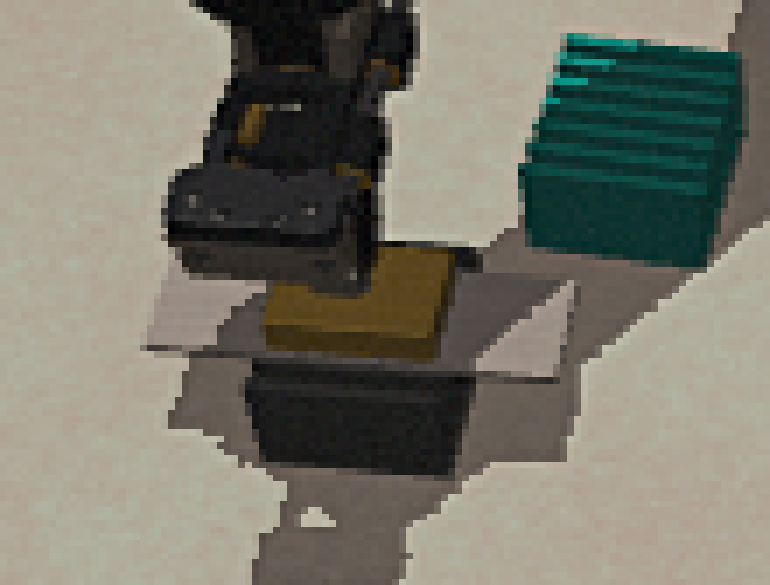

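The weight has made contact (force went from -4 to +1.8 N), sits flat and looks centred. I'll release it and retreat upward.

```bash
python3 -m crank '[{"rx":0,"ry":0,"rz":0,"dx":0,"dy":0,"dz":0.3,"claw":255},{"rx":0,"ry":0,"rz":0,"dx":0,"dy":0,"dz":0.3,"claw":0},{"rx":0,"ry":0,"rz":0,"dx":0,"dy":0,"dz":0.3,"claw":0},{"rx":0,"ry":0,"rz":0,"dx":0,"dy":0,"dz":0.3,"claw":0},{"rx":0,"ry":0,"rz":0,"dx":0,"dy":0,"dz":0.3,"claw":0},{"rx":0,"ry":0,"rz":0,"dx":0,"dy":0,"dz":0.3,"claw":0},{"rx":0,"ry":0,"rz":0,"dx":0,"dy":0,"dz":0.3,"claw":0},{"rx":0,"ry":0,"rz":0,"dx":0,"dy":0,"dz":0.3,"claw":0},{"rx":0,"ry":0,"rz":0,"dx":0,"dy":0,"dz":0.3,"claw":0},{"rx":0,"ry":0,"rz":0,"dx":0,"dy":0,"dz":-5,"claw":0},{"rx":0,"ry":0,"rz":0,"dx":0,"dy":0,"dz":-20,"claw":0},{"rx":0,"ry":0,"rz":0,"dx":0,"dy":0,"dz":-50,"claw":0},{"rx":0,"ry":0,"rz":0,"dx":0,"dy":0,"dz":-80,"claw":0},{"rx":0,"ry":0,"rz":0,"dx":0,"dy":0,"dz":-110,"claw":0},{"rx":0,"ry":0,"rz":0,"dx":-40,"dy":-30,"dz":-120,"claw":0},{"rx":0,"ry":0,"rz":0,"dx":-70,"dy":-50,"dz":-120,"claw":0},{"rx":0,"ry":0,"rz":0,"dx":-100,"dy":-70,"dz":-120,"claw":0},{"rx":0,"ry":0,"rz":0,"dx":-120,"dy":-80,"dz":-120,"claw":0},{"rx":0,"ry":0,"rz":0,"dx":-120,"dy":-80,"dz":-120,"claw":0},{"rx":0,"ry":0,"rz":0,"dx":-120,"dy":-80,"dz":-120,"claw":0}]'
python3 -c "
from h import *
from workcell import viewer
delta([.5275,-.2255,.097],86.2)
s=viewer.capture('scene');t=viewer.capture('top');w=viewer.capture('wrist')
cv2.imwrite('pics/s17f.png',s[:,:,::-1])
cv2.imwrite('pics/st17.png',np.hstack([cv2.resize(s[140:230,145:235,::-1],None,fx=4.4,fy=4.4,interpolation=0),cv2.resize(cv2.convertScaleAbs(t[165:255,290:380,::-1],alpha=1.6),None,fx=4.4,fy=4.4,interpolation=0)]))
"
```

```text
time: 21.15
tcp_pos: [0.4396, -0.3414, 0.2177]
ee_rot: [179.9, 0.0, 86.0]
force: [0.1, 0.2, -0.3]
width: 0.0921
t 21.15 tcp [ 0.4396 -0.3414  0.2177] [1.799e+02 4.000e-02 8.600e+01] F [ 0.1  0.2 -0.3] w 0.0921
d [121.9  79.4 120.7] r [ 0.1   0.04 -0.2 ]
```

View pics/st17.png

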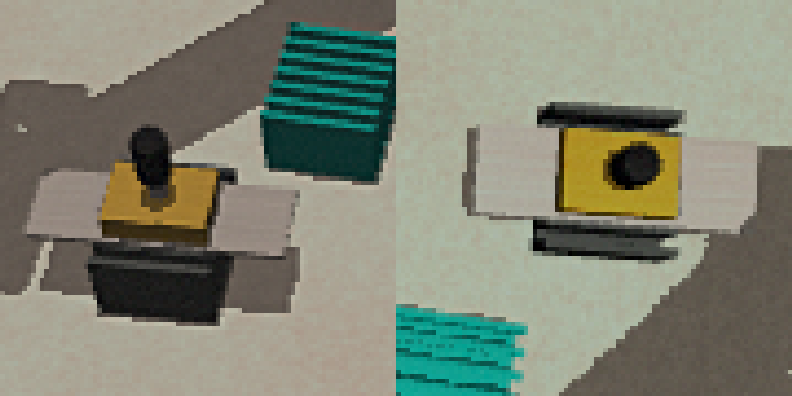

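View pics/s17f.png

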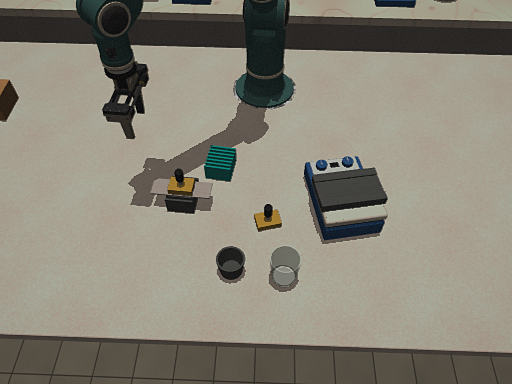

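The weight stands upright on the plate's middle: in the top crop it spans columns 558 to 682, and the plate spans 475 to 757. Beaker (285,265) and crucible (230,262) haven't moved. I'll hand in.

```bash
python3 -c "
from workcell import ctrl
print(ctrl.finish_job())"
```

```text
the job is handed in; nothing more can be done
None
```

The job is finished and handed in at about 21 s, well under the 61 s limit; finishing the job reports no verdict.

- **Plate:** I slid it along the channel until it overhung by 47 mm, measured the same in both cameras. I then gripped the overhanging end across its width, lifted it, laid it on the black cooler and let go. It made contact at about 7 N.
- **Weight:** I took the one nearer the base by its knob, turned it to line up with the plate and set it down with about 6 N of contact.

**Last checks:** The pictures show the plate level and lengthwise on the cooler and the weight upright on its middle. The beaker and crucible have not moved, and the gripper is open and clear. The two cameras disagreed slightly on how well the plate is centred across the cooler. Before release, the top view said within about 1 mm and the scene view about 3 mm towards the robot; after release, the scene view said about 2 mm the other way. One early move call was refused for incomplete rows and moved nothing.

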